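# Square up a pile of tiles and lock it with buffer sleeves

### The arm

A 7-joint arm with a two-finger parallel gripper is mounted at the origin on the work surface. World frame = base frame: x ahead of the robot, y to its left, z up, the work surface at z = 0. Lengths are in m, angles in rad, forces in N, time in s.
With the tool pointing down it reaches from about 0.35 to 0.9 m from the base axis. Payload 8.1 kg.
Tool frame: the origin (TCP) lies midway between the tips of the shut fingers; the grasp point (between the pads) lies 19 mm behind it; z points along the fingers, y is the direction in which the jaws open and shut (so a half turn about z gives the same grasp; the last joint's range is limited). The gripper opens to 92 mm and grips with 3 to 60 N. Pads are 19 mm wide; open, the fingers measure 130 mm over their backs; the gripper's body (75 mm by 190 mm) begins 47 mm behind the grasp point.
Start: joints at [1.186, 0.434, 0.025, 1.573, -0.012, 1.134, -0.075], TCP at [0.174, -0.6, 0.227] pointing down, gripper open.
Joint ranges: [-2.62, 2.62], [-0.44, 2.09], [-1.27, 1.32], [0.08, 2.57], [-1.32, 4.46], [0.12, 2], [-2.74, 2.74]. Speed limits (rad/s): [2.22, 2.22, 3.01, 3.01, 3.14, 3.14, 3.14].

### API

Orientations are given as a rotation vector (axis times angle).
In Python, from cell import arm gives the robot as it stands. The module is installed in compiled form; this text tells all that it offers.
- The arm moves only by the tool jog_arm, never from a script. Its argument "increments" is a list of rows, each an object with "slide": the shift along the tool's x, y, z in mm, a list of three; "roll": the turn about the tool's z in rad; "gripper": the opening, from 0 (shut) to 1 (fully open). In form: [{"slide": [x, y, z], "roll": roll, "gripper": gripper}, ...]. A call has exactly 10 rows; each row is the pose to reach, as a shift and turn from the pose commanded when the call began, along the tool's axes at that moment; what a row does not reach only later rows make up. A row lasts 1/12 s, in which the tool goes at most 41.7 mm and 7.16 degrees, less where a joint would pass 70% of its speed; a pose out of reach is approached as far as the arm can. A call with a gripper value outside its range is refused whole. The fingers move at their own pace and stop on an object; "newtons" is the grip in N (left out, the last holds). Time passes only in rows, so rows that repeat a pose let the fingers close, or fill a call up. It gives the time, the measured TCP pose, the force and the opening at its end, in the units of the state.
- arm.observe(): the state, without advancing time (a new reading comes with each control period).
- arm.get_image(name): name is "scene" or "top" or "wrist"; returns a dict with "frame" (420x560x3 uint8, blue, green, red), "depth" (420x560 float32, m along the optical axis (not along the pixel's ray), 0 where there is no reading), "intrinsics" (3x3 intrinsics, pixels), "dist_coeffs" ([k1, k2, p1, p2, k3] as OpenCV has them; the pictures are not rectified), "R" (3x3) and "t" (3): a world point X has camera coordinates R X + t; the wrist camera has in their place "hand_eye" (4x4, takes a point from camera to tool coordinates, whose origin is the TCP and whose axes are the flange's). Camera axes: x right, y down, z forward; pixel columns grow to the right and rows downward; lengths in m; the calibration is good to about 2 mm. A picture is of the moment at which its call begins: read the wrist's pose just before it.
- arm.sign_off(): hands the job in, once; it reports no verdict.
The state is a dict: "clock": time; "joints": joint angles; "dq": joint speeds; "joint_efforts": joint torques, N m; "position": TCP position; "ee_rot": TCP orientation; "force": force on the tool from outside, world axes, zero at the start; "ft_torque": the same for the moment, N m; "width": opening from 0.0 (shut) to 1.0 (fully open).
Only numpy, scipy, OpenCV 4.12 (cv2) and the standard library are available. Lean on these libraries where they do the work, as an engineer would, in place of code of your own. Each camera call takes 0.05 s, during which the arm holds its last target.

### The job

First tap the untidy pile of terracotta tiles square into the fenced corner of the carrier, all edges flush. Then lock the pile: slide every rubber sleeve standing ready on the bench over a post of the carrier, one to a post with at least one on each of the two open sides, and push each fully down past the post's spring catch, so that it stands on the board and the catch springs out above it. Leave the other things on the bench where they are.

Things in the scene. Friction and masses are not known exactly. Their poses are not given: they have to be found in the camera images.
- carrier: fixed tile carrier, plywood board 276 x 276 x 18 mm; spans -168 to +108 mm in its x and y; origin on its underside, below the centre of the squared-up pile. Aluminium fences, 30 mm high above the board, 12 mm thick, form a corner: inner faces at x = +90 and y = +90 mm. The open sides, -x and -y, have two steel posts each
- post1 (a point): foot of upright steel post 1, on its axis at the board's top (-x side, at x -124, y +72 mm in the carrier's frame; axes as the carrier's). The post is 18 mm thick and 100 mm tall, the last 10 mm tapering to 8 mm. Its spring catch looks to the carrier's -x
- post2 (a point): foot of upright steel post 2, on its axis at the board's top (-x side, at x -124, y -72 mm in the carrier's frame; axes as the carrier's). The post is 18 mm thick and 100 mm tall, the last 10 mm tapering to 8 mm. Its spring catch looks to the carrier's -x
- post3 (a point): foot of upright steel post 3, on its axis at the board's top (-y side, at x -72, y -124 mm in the carrier's frame; axes as the carrier's). The post is 18 mm thick and 100 mm tall, the last 10 mm tapering to 8 mm. Its spring catch looks to the carrier's -y
- post4 (a point): foot of upright steel post 4, on its axis at the board's top (-y side, at x +72, y -124 mm in the carrier's frame; axes as the carrier's). The post is 18 mm thick and 100 mm tall, the last 10 mm tapering to 8 mm. Its spring catch looks to the carrier's -y
- catch1 (a joint): brass spring catch of post 1: wedge in the post's outer side, 78 to 87 mm above the board, sloping downwards to 4.5 mm proud. 0 = sprung out, 0.0045 = pressed flush (m). A sleeve pushed down presses it in by the slope (5 to 12 N downwards; its weight is not enough); it springs out over the top of a sleeve that is fully down
- catch2 (a joint): brass spring catch of post 2: wedge in the post's outer side, 78 to 87 mm above the board, sloping downwards to 4.5 mm proud. 0 = sprung out, 0.0045 = pressed flush (m). A sleeve pushed down presses it in by the slope (5 to 12 N downwards; its weight is not enough); it springs out over the top of a sleeve that is fully down
- catch3 (a joint): brass spring catch of post 3: wedge in the post's outer side, 78 to 87 mm above the board, sloping downwards to 4.5 mm proud. 0 = sprung out, 0.0045 = pressed flush (m). A sleeve pushed down presses it in by the slope (5 to 12 N downwards; its weight is not enough); it springs out over the top of a sleeve that is fully down
- catch4 (a joint): brass spring catch of post 4: wedge in the post's outer side, 78 to 87 mm above the board, sloping downwards to 4.5 mm proud. 0 = sprung out, 0.0045 = pressed flush (m). A sleeve pushed down presses it in by the slope (5 to 12 N downwards; its weight is not enough); it springs out over the top of a sleeve that is fully down
- tile1: thin smooth-glazed square terracotta tile, 180 x 180 x 7 mm, 0.25 kg, number 1 from the bottom in the untidy pile of four on the carrier; edges along its x and y; origin centre of underside. Squared up, its origin is at x = y = 0 in the carrier's frame, with two edges against the fences
- tile2: thin smooth-glazed square terracotta tile, 180 x 180 x 7 mm, 0.25 kg, number 2 from the bottom in the untidy pile of four on the carrier; edges along its x and y; origin centre of underside. Squared up, its origin is at x = y = 0 in the carrier's frame, with two edges against the fences
- tile3: thin smooth-glazed square terracotta tile, 180 x 180 x 7 mm, 0.25 kg, number 3 from the bottom in the untidy pile of four on the carrier; edges along its x and y; origin centre of underside. Squared up, its origin is at x = y = 0 in the carrier's frame, with two edges against the fences
- tile4: thin smooth-glazed square terracotta tile, 180 x 180 x 7 mm, 0.25 kg, number 4 from the bottom in the untidy pile of four on the carrier; edges along its x and y; origin centre of underside. Squared up, its origin is at x = y = 0 in the carrier's frame, with two edges against the fences
- sleeve1: hard rubber buffer sleeve: thick-walled tube 60 mm across, 75 mm tall, bore 21.5 mm, 0.2 kg, standing upright on the bench; absent in some starts; all sleeves are alike; origin centre of its lower end, z along the bore. Fully down on a post it stands on the board, 4 mm clear of the squared-up pile
- sleeve2: hard rubber buffer sleeve: thick-walled tube 60 mm across, 75 mm tall, bore 21.5 mm, 0.2 kg, standing upright on the bench; absent in some starts; all sleeves are alike; origin centre of its lower end, z along the bore. Fully down on a post it stands on the board, 4 mm clear of the squared-up pile
- sleeve3: hard rubber buffer sleeve: thick-walled tube 60 mm across, 75 mm tall, bore 21.5 mm, 0.2 kg, standing upright on the bench; absent in some starts; all sleeves are alike; origin centre of its lower end, z along the bore. Fully down on a post it stands on the board, 4 mm clear of the squared-up pile
- sleeve4: hard rubber buffer sleeve: thick-walled tube 60 mm across, 75 mm tall, bore 21.5 mm, 0.2 kg, standing upright on the bench; absent in some starts; all sleeves are alike; origin centre of its lower end, z along the bore. Fully down on a post it stands on the board, 4 mm clear of the squared-up pile
- jar: closed white plastic jar with a screw-top lid, 52 mm across, 85 mm tall, standing among the sleeves; origin centre of underside; not part of the job
- pot_big: terracotta pot, 110 mm across the rim, 100 mm tall; origin centre of underside; not part of the job
- pot_small: terracotta pot, 84 mm across the rim, 80 mm tall; origin centre of underside; not part of the job
- kneeler: green hard silicone kneeling block 120 x 200 x 35 mm, lying flat; origin centre of underside; not part of the job
- cultivator: aluminium hand cultivator lying on the bench, 235 mm long, 64 mm wide and about 30 mm high, tines towards its +x; origin on the bench about the middle of its length; not part of the job
- cloche: clear glass cloche (bell) 130 mm across, 160 mm tall; origin centre of underside; not part of the job

How it is judged:
On the way, in this order (a step that is already met when the one before it is completed fails the run):
1. the four tiles are squared up in the corner (x of tile1 in the frame of carrier between -0.004 and 0.004 m and y of tile1 in the frame of carrier between -0.004 and 0.004 m and angle between the x axis of each of tile1, tile2, tile3, tile4 and the x axis of carrier, either way round below 0.04 rad and angle between each of tile1, tile2, tile3, tile4's own z axis and vertical below 0.05 rad and x of tile2 in the frame of carrier between -0.004 and 0.004 m and y of tile2 in the frame of carrier between -0.004 and 0.004 m and x of tile3 in the frame of carrier between -0.004 and 0.004 m and y of tile3 in the frame of carrier between -0.004 and 0.004 m and x of tile4 in the frame of carrier between -0.004 and 0.004 m and y of tile4 in the frame of carrier between -0.004 and 0.004 m), for 0.2 s.
2. then a first sleeve is fully down on a post ((distance between any of sleeve1, sleeve2, sleeve3, sleeve4 and post1 below 0.005 m or distance between any of sleeve1, sleeve2, sleeve3, sleeve4 and post2 below 0.005 m or distance between any of sleeve1, sleeve2, sleeve3, sleeve4 and post3 below 0.005 m or distance between any of sleeve1, sleeve2, sleeve3, sleeve4 and post4 below 0.005 m)), for 0.2 s.
At the end, for the whole second after the job is handed in: tiles flat, within 4 mm and 0.04 rad of square in the corner; every sleeve present at rest, its lower end within 5 mm of a post's foot, at least one on the -x posts and one on the -y posts; all catches sprung out to 1.5 mm (all of step 1 and (distance between sleeve1 and post1 below 0.005 m or distance between sleeve1 and post2 below 0.005 m or distance between sleeve1 and post3 below 0.005 m or distance between sleeve1 and post4 below 0.005 m) and (distance between sleeve2 and post1 below 0.005 m or distance between sleeve2 and post2 below 0.005 m or distance between sleeve2 and post3 below 0.005 m or distance between sleeve2 and post4 below 0.005 m) and (distance between sleeve3 and post1 below 0.005 m or distance between sleeve3 and post2 below 0.005 m or distance between sleeve3 and post3 below 0.005 m or distance between sleeve3 and post4 below 0.005 m) and (distance between sleeve4 and post1 below 0.005 m or distance between sleeve4 and post2 below 0.005 m or distance between sleeve4 and post3 below 0.005 m or distance between sleeve4 and post4 below 0.005 m) and (distance between any of sleeve1, sleeve2, sleeve3, sleeve4 and post1 below 0.005 m or distance between any of sleeve1, sleeve2, sleeve3, sleeve4 and post2 below 0.005 m) and (distance between any of sleeve1, sleeve2, sleeve3, sleeve4 and post3 below 0.005 m or distance between any of sleeve1, sleeve2, sleeve3, sleeve4 and post4 below 0.005 m) and value of joint each of catch1, catch2, catch3, catch4 below 0.0015 m and linear speed of each of sleeve1, sleeve2, sleeve3, sleeve4 below 0.02 m/s); the robot touches nothing.
It fails at once if a bystander (jar, pots, kneeling block, cultivator, cloche) is moved over 40 mm (distance of any of jar, pot_big, pot_small, kneeler, cultivator, cloche from where it was at the start of the episode above 0.04 m).
Of sleeve1, sleeve2, sleeve3, sleeve4 only 3 to 4 are there at a start; the rules pass over those that are not, and their reading is None.
At some moment in a run one of sleeve1, sleeve2, sleeve3, sleeve4 may be knocked a few centimetres aside while the robot is not near it.
Once in a run the grip may slacken for a moment while it holds something.
It also fails if it takes over 208 s, if anything falls off the work surface, if the arm or the gripper's body presses on something with over 40 N, if the wrist force passes 120 N, or if a joint passes its speed limit or range.

## Working session

There is one attempt and no reset: what is moved stays moved. The work goes in short steps, Python scripts to look and compute and a tool call to move; the robot and the scene stay as the last step left them, time stands still between calls to the robot, and variables do not carry over. Pictures are saved under pics/ and viewed, and the job is handed in when it is done.

Besides the shell and the picture viewer there is one more tool, called as name(argument=value, ...), one argument or row to a line, values as JSON. jog_arm: Moves the arm, as the interface text tells. Its arguments: {"type":"object","properties":{"increments":{"type":"array"},"newtons":{"type":"number"}},"required":["increments"]}

```bash
mkdir -p pics; ls; python3 - <<'E'
from cell import arm
import cv2,numpy as np
s=arm.observe();print({k:(np.round(v,4).tolist()) for k,v in s.items()})
for n in ["scene","top","wrist"]:
    d=arm.get_image(n)
    cv2.imwrite(f"pics/{n}0.png",d["frame"])
    np.savez(f"/tmp/{n}0.npz",**d)
    print(n,[ (k,np.round(d[k],4).tolist()) for k in d if k not in("frame","depth")], (d["depth"]>0).mean())
E
```

```text
pics
{'clock': 0.0, 'joints': [1.1864, 0.4352, 0.025, 1.5741, -0.0116, 1.134, -0.0751], 'dq': [-0.0019, 0.0002, 0.0022, -0.0, -0.0003, 0.0012, 0.0005], 'joint_efforts': [0.0005, -66.7862, 0.9849, -31.446, -0.0606, 0.0427, 0.0002], 'position': [0.1736, -0.5999, 0.226], 'ee_rot': [-3.109, -0.4408, 0.0005], 'force': [0.0272, -0.5724, 0.2463], 'ft_torque': [0.0124, 0.056, -0.0286], 'width': 0.9963}
scene [('intrinsics', [[381.4234, 0.0, 282.8304], [0.0, 381.4234, 213.6074], [0.0, 0.0, 1.0]]), ('dist_coeffs', [-0.0886, 0.0, 0.0, 0.0, 0.0]), ('R', [[-0.8183, 0.5746, 0.0165], [0.4574, 0.6683, -0.5867], [-0.3481, -0.4725, -0.8097]]), ('t', [0.3738, -0.2368, 1.3324])] 0.996156462585034
top [('intrinsics', [[404.5092, 0.0, 271.3903], [0.0, 404.5092, 208.9627], [0.0, 0.0, 1.0]]), ('dist_coeffs', [0.0364, 0.0, 0.0, 0.0, 0.0]), ('R', [[0.0264, -0.9996, 0.009], [-0.9989, -0.0268, -0.0387], [0.0389, -0.0079, -0.9992]]), ('t', [0.041, 0.5065, 1.376])] 0.9961054421768708
wrist [('intrinsics', [[341.9418, 0.0, 283.9256], [0.0, 341.9418, 212.6619], [0.0, 0.0, 1.0]]), ('dist_coeffs', [-0.0317, 0.0, 0.0, 0.0, 0.0]), ('hand_eye', [[-0.0012, -0.9644, -0.2645, 0.0705], [1.0, -0.0012, -0.0001, 0.0014], [-0.0002, -0.2645, 0.9644, -0.1576], [0.0, 0.0, 0.0, 1.0]])] 0.995922619047619
```

View pics/top0.png

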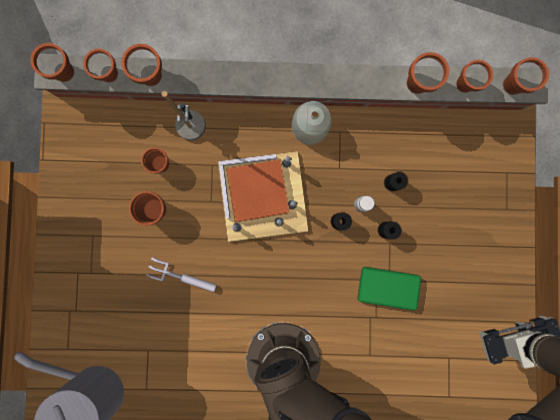

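View pics/scene0.png

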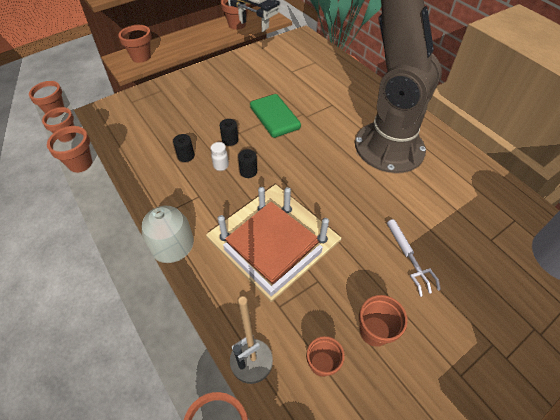

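View pics/wrist0.png

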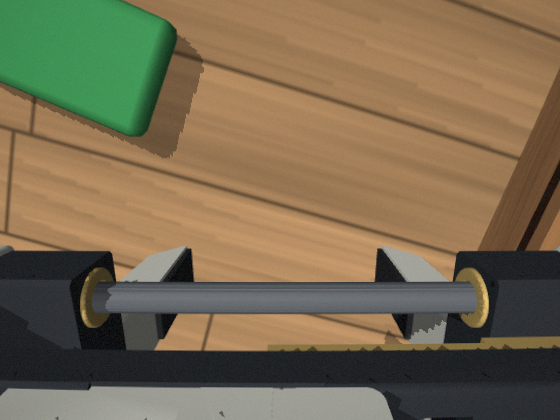

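```bash
cat > h.py <<'E'
import numpy as np,cv2
from cell import arm
from scipy.spatial.transform import Rotation as Ro
def grab(n):
    s=arm.observe(); d=arm.get_image(n); d=dict(d)
    if n=="wrist":
        T=np.eye(4);T[:3,:3]=Ro.from_rotvec(s["ee_rot"]).as_matrix();T[:3,3]=s["position"]
        C=T@np.array(d["hand_eye"]); d["R"]=C[:3,:3].T; d["t"]=-C[:3,:3].T@C[:3,3]
    d["R"]=np.array(d["R"]);d["t"]=np.array(d["t"]).ravel();d["intrinsics"]=np.array(d["intrinsics"]);d["dist_coeffs"]=np.array(d["dist_coeffs"])
    return d
def rays(d,px):
    p=cv2.undistortPoints(np.asarray(px,float).reshape(-1,1,2),d["intrinsics"],d["dist_coeffs"]).reshape(-1,2)
    return np.c_[p,np.ones(len(p))]
def plane(d,px,z):
    r=rays(d,px)@d["R"]; c=-d["R"].T@d["t"]
    return c+r*((z-c[2])/r[:,2])[:,None]
def tri(obs):
    A=np.zeros((3,3));b=np.zeros(3)
    for d,px in obs:
        r=(rays(d,[px])@d["R"])[0];r/=np.linalg.norm(r);c=-d["R"].T@d["t"]
        P=np.eye(3)-np.outer(r,r);A+=P;b+=P@c
    return np.linalg.solve(A,b)
def cloud(d):
    h,w=d["depth"].shape
    u,v=np.meshgrid(np.arange(w),np.arange(h))
    r=rays(d,np.c_[u.ravel(),v.ravel()])*d["depth"].reshape(-1,1)
    return ((r-d["t"])@d["R"]).reshape(h,w,3)
def crop(im,x0,y0,x1,y1,k):
    return cv2.resize(im[y0:y1,x0:x1],None,fx=k,fy=k,interpolation=cv2.INTER_CUBIC)
def st():
    s=arm.observe();R=Ro.from_rotvec(s["ee_rot"]).as_matrix()
    print("t",round(s["clock"],2),"pos",np.round(np.array(s["position"])*1000,1),"x",np.round(R[:,0],3),"z",np.round(R[:,2],3),"yaw",round(np.arctan2(R[1,0],R[0,0]),4),"F",np.round(s["force"],1),"w",round(s["width"],3))
    return s,R
def go(p,yaw=None):
    """increments to TCP target p(m) and yaw of tool x"""
    s,R=st(); d=R.T@(np.array(p)-s["position"])
    o=f"slide {np.round(d*1000,1)}"
    if yaw is not None:
        y0=np.arctan2(R[1,0],R[0,0]); o+=f" roll {-(np.angle(np.exp(1j*(yaw-y0)))):.3f}"
    print(o)
E
python3 - <<'E'
from h import *
t=grab("top");s=grab("scene")
np.save("/tmp/ct.npy",cloud(t))
cv2.imwrite("pics/a1.png",crop(t["frame"],205,140,325,250,6))
cv2.imwrite("pics/a2.png",crop(s["frame"],200,175,350,305,5))
C=cloud(t)
for n,(u,v) in dict(bench=(320,280),tile=(255,195),s1=(397,175),jar=(365,204),board=(300,180)).items(): print(n,C[v,u])
st()
E
```

```text
bench [ 0.26715248 -0.11798995  0.00303846]
tile [0.5487306  0.110609   0.04950819]
s1 [ 0.62430091 -0.3514818   0.07911759]
jar [ 0.52662073 -0.24816038  0.08326314]
board [ 0.60586556 -0.0400616   0.0234323 ]
t 0.25 pos [ 173.7 -600.1  226.4] x [ 0.961  0.278 -0.   ] z [-0.     0.001 -1.   ] yaw 0.2817 F [-0.3 -0.6  0.1] w 1.002
```

View pics/a1.png

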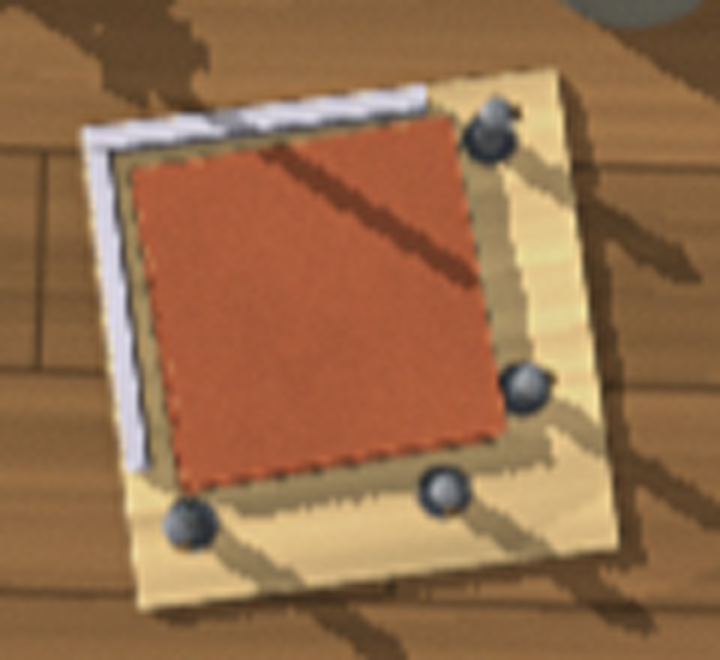

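View pics/a2.png

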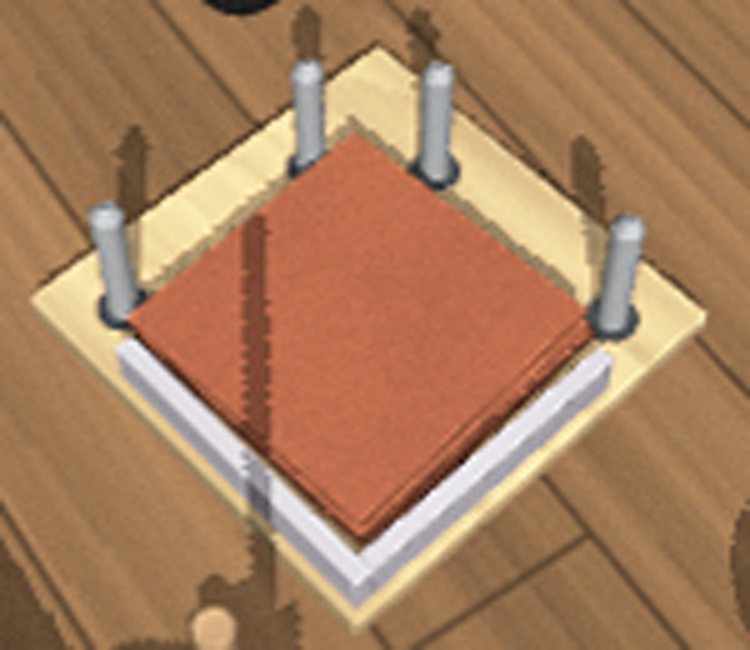

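```bash
cat >> h.py <<'E'
NP=np.array([[-124,72],[-124,-72],[-72,-124],[72,-124]])/1000
NC=np.array([[-168,108],[-168,-168],[108,-168],[108,108]])/1000
def fit(N,W):
    N=np.array(N);W=np.array(W)[:,:2]
    n=(N-N.mean(0));w=(W-W.mean(0))
    z=np.sum((n[:,0]-1j*n[:,1])*(w[:,0]+1j*w[:,1]));th=np.angle(z)
    R=np.array([[np.cos(th),-np.sin(th)],[np.sin(th),np.cos(th)]])
    o=W.mean(0)-R@N.mean(0); return o,th,(W-(N@R.T+o))
E
python3 - <<'E'
from h import *
t=grab("top");s=grab("scene")
T=np.array([[190,518],[446,485],[525,380],[499,108]])/6+[205,140]-.4
S=np.array([[627,222],[437,69],[308,67],[107,211]])/5+[200,175]-.4
W=[tri([(t,a),(s,b)]) for a,b in zip(T,S)]
print(np.round(W,4))
o,th,r=fit(NP,W);print("posts tri",o,th,np.round(r*1000,1))
W=plane(t,T,.118);o,th,r=fit(NP,W);print("posts top",o,th,np.round(r*1000,1))
W=plane(s,S,.118);o,th,r=fit(NP,W);print("posts scene",o,th,np.round(r*1000,1))
# board corners
B=np.array([[141,607],[617,548],[557,70],[83,128]])/6+[205,140]-.4
W=plane(t,B,.018);o,th,r=fit(NC,W);print("corners",o,th,np.round(r*1000,1))
# sleeves, jar: dark / white at top face
C=cloud(t)
m=((C[...,2]>.065)&(C[...,2]<.1)&(C[...,0]>.3)&(C[...,0]<.8)&(C[...,1]<-.1)&(C[...,1]>-.55)).astype(np.uint8)
n,l,stt,c=cv2.connectedComponentsWithStats(m)
for i in range(1,n):
    if stt[i,4]>60:
        P=C[l==i]; print(stt[i],c[i],"mid",(P.min(0)+P.max(0))/2,P.max(0)-P.min(0), cv2.minEnclosingCircle(P[:,:2].astype(np.float32)))
E
```

```text
[[ 0.4426  0.1671  0.1077]
 [ 0.4658  0.0303  0.1138]
 [ 0.5234 -0.0108  0.1137]
 [ 0.6659  0.0079  0.1103]]
posts tri [0.57581306 0.11966624] 0.15907191703474025 [[ 0.7 -4. ]
 [ 1.   1.4]
 [-1.   3.4]
 [-0.7 -0.7]]
posts top [0.57599311 0.11916824] 0.15516100894460194 [[ 2.2 -6.6]
 [ 0.8  1.8]
 [-2.2  4.9]
 [-0.9 -0. ]]
posts scene [0.57834813 0.12396436] 0.15915952084015889 [[ 1.6 -1.6]
 [ 0.8 -0.4]
 [-0.4  1.1]
 [-2.   0.9]]
corners [0.57406837 0.11883453] 0.1497910786172308 [[ 1.3 -2.2]
 [ 0.5  2.5]
 [-1.1  1.9]
 [-0.7 -2.2]]
[389 171  19  19 240] [398.00416667 179.86666667] mid [ 0.60894296 -0.35784719  0.07385651] [0.05867655 0.05960131 0.0170688 ] ((0.6094202995300293, -0.3577128052711487), 0.030286796391010284)
[359 196  15  15 169] [366.04142012 202.42011834] mid [ 0.53057405 -0.25178844  0.07797124] [0.04515217 0.04510125 0.02557791] ((0.5312076807022095, -0.2523532211780548), 0.023902874439954758)
[333 212  19  18 234] [342.21367521 220.44444444] mid [ 0.47129822 -0.17701714  0.07340607] [0.05586375 0.05747169 0.01634996] ((0.4716740846633911, -0.17734239995479584), 0.029763028025627136)
[382 221  19  19 242] [391.47107438 230.38842975] mid [ 0.44445402 -0.33792804  0.07396716] [0.05865597 0.05740605 0.01676987] ((0.44467979669570923, -0.3389469385147095), 0.03140607476234436)
```

```bash
python3 - <<'E'
from h import *
go([0.46,0.10,0.33],0.155)
E
```

```text
t 0.35 pos [ 173.7 -600.3  226.6] x [ 0.961  0.278 -0.   ] z [-0.  0. -1.] yaw 0.2817 F [ 0.3  1.  -0.3] w 1.002
slide [ 469.6 -593.1 -103.3] roll 0.127
```

jog_arm(
  increments=[
    {"slide": [20,-10,-60],"roll": 0,"gripper": 0},
    {"slide": [100,-120,-103],"roll": 0.05,"gripper": 0},
    {"slide": [230,-297,-103],"roll": 0.12,"gripper": 0},
    {"slide": [300,-400,-103],"roll": 0.127,"gripper": 0},
    {"slide": [350,-450,-103],"roll": 0.127,"gripper": 0},
    {"slide": [380,-480,-103],"roll": 0.127,"gripper": 0},
    {"slide": [400,-500,-103],"roll": 0.127,"gripper": 0},
    {"slide": [420,-540,-103],"roll": 0.127,"gripper": 0},
    {"slide": [440,-570,-103],"roll": 0.127,"gripper": 0},
    {"slide": [470,-593,-103],"roll": 0.127,"gripper": 0},
  ],
)

```text
clock: 1.18
position: [0.319, -0.2437, 0.3103]
ee_rot: [3.131, 0.242, 0.001]
force: [1.4, 0.8, -0.0]
width: 0.325
```

jog_arm(
  increments=[
    {"slide": [0,0,0],"roll": 0,"gripper": 0},
    {"slide": [0,0,0],"roll": 0,"gripper": 0},
    {"slide": [0,0,0],"roll": 0,"gripper": 0},
    {"slide": [0,0,0],"roll": 0,"gripper": 0},
    {"slide": [0,0,0],"roll": 0,"gripper": 0},
    {"slide": [0,0,0],"roll": 0,"gripper": 0},
    {"slide": [0,0,0],"roll": 0,"gripper": 0},
    {"slide": [0,0,0],"roll": 0,"gripper": 0},
    {"slide": [0,0,0],"roll": 0,"gripper": 0},
    {"slide": [0,0,0],"roll": 0,"gripper": 0},
  ],
)

```text
clock: 2.02
position: [0.3188, -0.2457, 0.3098]
ee_rot: [-3.132, -0.242, 0.0]
force: [0.2, -1.2, -0.6]
width: 0.005
```

```bash
python3 - <<'E'
from h import *
s,R=st();print(np.round(s["joints"],2))
w=grab("wrist");cv2.imwrite("pics/w1.png",w["frame"])
C=cloud(w);np.save("/tmp/w1.npy",C)
E
```

```text
t 2.02 pos [ 318.8 -245.7  309.8] x [ 0.988  0.154 -0.   ] z [-0.  0. -1.] yaw 0.1544 F [ 0.2 -1.2 -0.6] w 0.005
[ 0.73  0.01 -0.21  1.92  0.    1.21 -0.89]
```

View pics/w1.png

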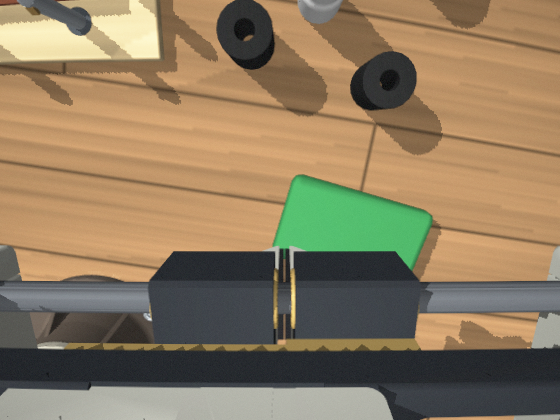

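```bash
python3 - <<'E'
from h import *
go([0.45,0.10,0.36],0.155)
E
```

```text
t 2.07 pos [ 318.9 -245.7  309.8] x [ 0.988  0.154 -0.   ] z [-0.  0. -1.] yaw 0.1546 F [ 0.8  0.5 -0.4] w 0.005
slide [ 182.8 -321.4  -50.2] roll -0.000
```

jog_arm(
  increments=[
    {"slide": [183,-321,-50],"roll": 0,"gripper": 0},
    {"slide": [183,-321,-50],"roll": 0,"gripper": 0},
    {"slide": [183,-321,-50],"roll": 0,"gripper": 0},
    {"slide": [183,-321,-50],"roll": 0,"gripper": 0},
    {"slide": [183,-321,-50],"roll": 0,"gripper": 0},
    {"slide": [183,-321,-50],"roll": 0,"gripper": 0},
    {"slide": [183,-321,-50],"roll": 0,"gripper": 0},
    {"slide": [183,-321,-50],"roll": 0,"gripper": 0},
    {"slide": [183,-321,-50],"roll": 0,"gripper": 0},
    {"slide": [183,-321,-50],"roll": 0,"gripper": 0},
  ],
)

```text
clock: 2.9
position: [0.4514, 0.1077, 0.3609]
ee_rot: [-3.127, -0.256, -0.004]
force: [-0.2, 0.7, -0.0]
width: 0.006
```

```bash
python3 - <<'E'
from h import *
s,R=st();print(np.round(s["joints"],2))
w=grab("wrist");cv2.imwrite("pics/w2.png",w["frame"])
import pickle;pickle.dump(w,open("/tmp/w2.pkl","wb"))
E
```

```text
t 2.9 pos [451.4 107.7 360.9] x [0.987 0.163 0.003] z [ 0.002  0.005 -1.   ] yaw 0.1634 F [-0.2  0.7 -0. ] w 0.006
[ 0.24  0.13 -0.65  1.68  0.08  1.35 -1.84]
```

View pics/w2.png

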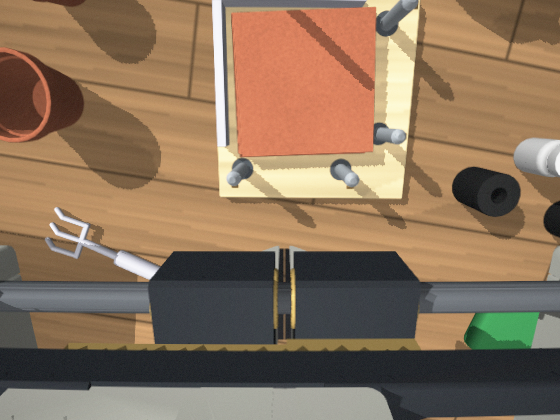

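```bash
python3 - <<'E'
from h import *
w=grab("wrist");st()
import pickle;pickle.dump(w,open("/tmp/w2.pkl","wb"))
cv2.imwrite("pics/w2c.png",crop(w["frame"],205,0,425,205,3.6))
E
```

```text
t 3.0 pos [450.4 101.5 359.7] x [ 0.987  0.158 -0.   ] z [-0.     0.001 -1.   ] yaw 0.1586 F [-0.  -0.2 -0.6] w 0.005
```

View pics/w2c.png

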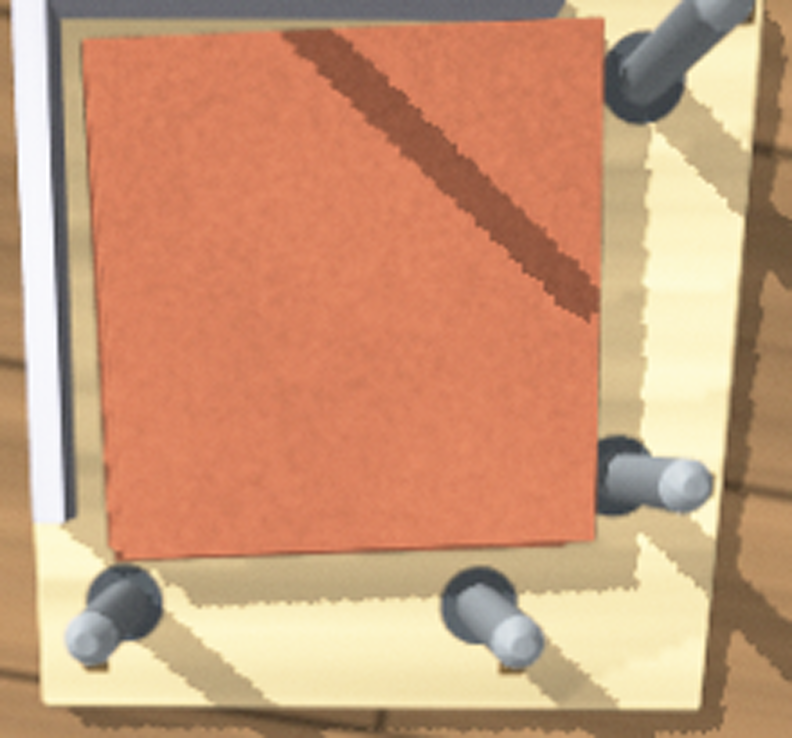

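```bash
python3 - <<'E'
from h import *
import pickle;w=pickle.load(open("/tmp/w2.pkl","rb"))
k=lambda a:np.array(a)/3.6+[205,0]-.36
W=plane(w,k([[91,637],[520,637],[692,484]]),.118);o,th,r=fit(NP[:3],W);print(o,th,np.round(r*1000,1))
W1=plane(w,k([[126,602],[479,605],[619,476],[643,78]]),.018);o,th,r=fit(NP,W1);print(o,th,np.round(r*1000,1))
W=plane(w,k([[43,706],[700,708]]),.018);o,th,r=fit(NC[:2],W);print(o,th,np.round(r*1000,1))
# tile top corners z=.046
W=plane(w,k([[118,557],[596,540],[602,18],[83,40]]),.046);o,th,r=fit([[-.09,.09],[-.09,-.09],[.09,-.09],[.09,.09]],W);print("tile4",o,th,np.round(r*1000,1))
C=cloud(w);print(C[80,300],C[190,320])
E
```

```text
[0.57913165 0.11683533] 0.1522604257716128 [[ 0.3 -2.2]
 [ 1.   1.3]
 [-1.3  0.9]]
[0.57710402 0.11577247] 0.15356452500739978 [[ 0.3 -0. ]
 [ 0.   0.4]
 [ 0.  -0.9]
 [-0.3  0.5]]
[0.57807037 0.11757374] 0.15806700139574942 [[ 0.2 -1.2]
 [-0.2  1.2]]
tile4 [0.56971212 0.09898864] 0.20040195075176154 [[ 1.   0.8]
 [ 0.7 -0.9]
 [-1.   0.4]
 [-0.8 -0.3]]
[0.5730503  0.10191308 0.04431203] [0.42855454 0.04529146 0.01695293]
```

```bash
cat >> h.py <<'E'
O=np.array([.5773,.1162]);TH=.154
RC=np.array([[np.cos(TH),-np.sin(TH)],[np.sin(TH),np.cos(TH)]])
def c2w(x,y): return O+RC@np.array([x,y])/1000
def w2c(p): return RC.T@(np.asarray(p)[:2]-O)*1000
def cg(x,y,z,yaw=0):
    s=arm.observe();print("now c",np.round(w2c(s["position"]),1))
    go([*c2w(x,y),z/1000],TH+yaw)
E
python3 - <<'E'
from h import *
cg(-155,0,150,np.pi/2)
E
```

```text
now c [-127.7    4.9]
t 3.0 pos [450.4 101.5 359.7] x [ 0.987  0.158 -0.   ] z [-0.     0.001 -1.   ] yaw 0.1586 F [-0.  -0.2 -0.6] w 0.005
slide [-27.3   4.9 209.7] roll -1.566
```

jog_arm(
  increments=[
    {"slide": [-27,5,0],"roll": -0.12,"gripper": 0},
    {"slide": [-27,5,20],"roll": -0.24,"gripper": 0},
    {"slide": [-27,5,40],"roll": -0.36,"gripper": 0},
    {"slide": [-27,5,60],"roll": -0.48,"gripper": 0},
    {"slide": [-27,5,80],"roll": -0.6,"gripper": 0},
    {"slide": [-27,5,100],"roll": -0.72,"gripper": 0},
    {"slide": [-27,5,120],"roll": -0.84,"gripper": 0},
    {"slide": [-27,5,140],"roll": -0.96,"gripper": 0},
    {"slide": [-27,5,150],"roll": -1.08,"gripper": 0},
    {"slide": [-27,5,150],"roll": -1.2,"gripper": 0},
  ],
)

```text
clock: 3.83
position: [0.4227, 0.0883, 0.2075]
ee_rot: [-2.443, -1.973, 0.007]
force: [-0.3, -0.5, 0.4]
width: 0.004
```

```bash
python3 - <<'E'
from h import *
cg(-155,0,150,np.pi/2);print(np.round(arm.observe()["joints"],2))
E
```

```text
now c [-157.1   -3.9]
t 3.83 pos [422.7  88.3 207.5] x [ 0.211  0.978 -0.003] z [-0.004 -0.002 -1.   ] yaw 1.3585 F [-0.3 -0.5  0.4] w 0.004
slide [ 4.5  0.8 57.5] roll -0.366
[ 0.34  0.23 -0.78  1.99  0.19  1.   -0.74]
```

jog_arm(
  increments=[
    {"slide": [4,1,0],"roll": -0.12,"gripper": 0},
    {"slide": [4,1,10],"roll": -0.24,"gripper": 0},
    {"slide": [4,1,20],"roll": -0.36,"gripper": 0},
    {"slide": [4,1,40],"roll": -0.366,"gripper": 0},
    {"slide": [4,1,60],"roll": -0.366,"gripper": 0},
    {"slide": [4,1,80],"roll": -0.366,"gripper": 0},
    {"slide": [4,1,100],"roll": -0.366,"gripper": 0},
    {"slide": [4,1,110],"roll": -0.366,"gripper": 0},
    {"slide": [4,1,110],"roll": -0.366,"gripper": 0},
    {"slide": [4,1,110],"roll": -0.366,"gripper": 0},
  ],
)

```text
clock: 4.67
position: [0.426, 0.0936, 0.1]
ee_rot: [-2.049, -2.381, 0.001]
force: [-1.1, 0.9, 0.3]
width: 0.002
```

```bash
python3 - <<'E'
from h import *
cg(-155,0,23,np.pi/2);print(np.round(arm.observe()["joints"],2))
w=grab("wrist");cv2.imwrite("pics/w3.png",w["frame"])
s=grab("scene");cv2.imwrite("pics/s3.png",crop(s["frame"],180,120,400,310,3.5))
E
```

```text
now c [-153.     0.9]
t 4.67 pos [426.   93.6 100. ] x [-0.149  0.989 -0.   ] z [-0.001 -0.001 -1.   ] yaw 1.7201 F [-1.1  0.9  0.3] w 0.002
slide [-0.9 -2.  77. ] roll -0.005
[ 0.27  0.41 -0.76  2.12  0.41  0.76 -0.6 ]
```

View pics/w3.png

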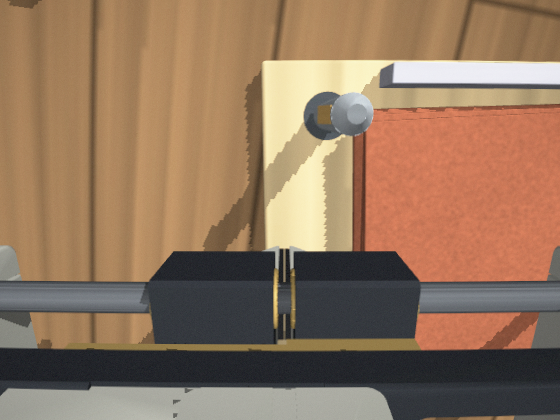

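View pics/s3.png

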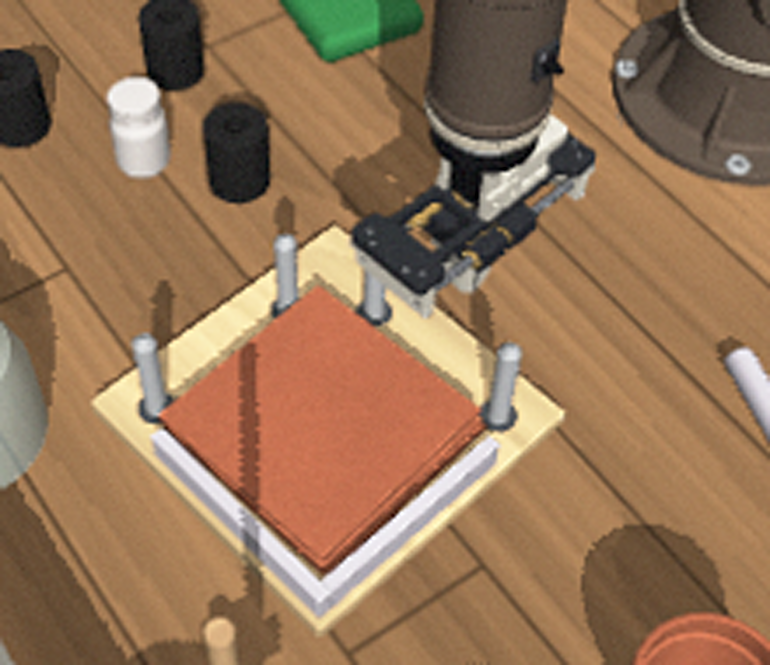

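jog_arm(
  increments=[
    {"slide": [-1,-2,20],"roll": -0.005,"gripper": 0},
    {"slide": [-1,-2,40],"roll": -0.005,"gripper": 0},
    {"slide": [-1,-2,55],"roll": -0.005,"gripper": 0},
    {"slide": [-1,-2,65],"roll": -0.005,"gripper": 0},
    {"slide": [-1,-2,72],"roll": -0.005,"gripper": 0},
    {"slide": [-1,-2,76],"roll": -0.005,"gripper": 0},
    {"slide": [-1,-2,78],"roll": -0.005,"gripper": 0},
    {"slide": [-1,-2,79],"roll": -0.005,"gripper": 0},
    {"slide": [-1,-2,79],"roll": -0.005,"gripper": 0},
    {"slide": [-1,-2,79],"roll": -0.005,"gripper": 0},
  ],
)

```text
clock: 5.6
position: [0.4247, 0.0931, 0.0213]
ee_rot: [2.043, 2.386, 0.001]
force: [0.4, -0.2, -0.7]
width: 0.006
```

```bash
python3 - <<'E'
from h import *
cg(-109,0,20.5,np.pi/2);print(np.round(arm.observe()["joints"],2))
E
```

```text
now c [-154.4    0.6]
t 5.6 pos [424.7  93.1  21.3] x [-0.154  0.988 -0.   ] z [ 0.001  0.    -1.   ] yaw 1.7257 F [ 0.4 -0.2 -0.7] w 0.006
slide [-0.6 45.4  0.8] roll 0.001
[ 0.15  0.53 -0.64  2.19  0.58  0.58 -0.76]
```

jog_arm(
  increments=[
    {"slide": [-0.5,6,0.5],"roll": 0,"gripper": 0},
    {"slide": [-0.5,12,0.5],"roll": 0,"gripper": 0},
    {"slide": [-0.5,18,0.5],"roll": 0,"gripper": 0},
    {"slide": [-0.5,22,0.5],"roll": 0,"gripper": 0},
    {"slide": [-0.5,25,0.5],"roll": 0,"gripper": 0},
    {"slide": [-0.5,28,0.5],"roll": 0,"gripper": 0},
    {"slide": [-0.5,31,0.5],"roll": 0,"gripper": 0},
    {"slide": [-0.5,34,0.5],"roll": 0,"gripper": 0},
    {"slide": [-0.5,36,0.5],"roll": 0,"gripper": 0},
    {"slide": [-0.5,38,0.5],"roll": 0,"gripper": 0},
  ],
)

```text
clock: 6.43
position: [0.462, 0.0984, 0.0203]
ee_rot: [-2.043, -2.387, 0.001]
force: [-1.0, 0.3, -0.3]
width: 0.002
```

jog_arm(
  increments=[
    {"slide": [0,1,0],"roll": 0,"gripper": 0},
    {"slide": [0,2,0],"roll": 0,"gripper": 0},
    {"slide": [0,3,0],"roll": 0,"gripper": 0},
    {"slide": [0,4,0],"roll": 0,"gripper": 0},
    {"slide": [0,4.5,0],"roll": 0,"gripper": 0},
    {"slide": [0,5,0],"roll": 0,"gripper": 0},
    {"slide": [0,5.5,0],"roll": 0,"gripper": 0},
    {"slide": [0,6,0],"roll": 0,"gripper": 0},
    {"slide": [0,6,0],"roll": 0,"gripper": 0},
    {"slide": [0,6,0],"roll": 0,"gripper": 0},
  ],
)

```text
clock: 7.27
position: [0.4674, 0.0992, 0.0202]
ee_rot: [-2.043, -2.387, 0.001]
force: [-4.7, -0.4, 3.0]
width: 0.004
```

```bash
python3 - <<'E'
from h import *
cg(-109,0,20.5,np.pi/2);print(np.round(arm.observe()["joints"],2))
s=grab("scene");cv2.imwrite("pics/s4.png",crop(s["frame"],180,150,380,310,3.8))
w=grab("wrist");cv2.imwrite("pics/w4.png",w["frame"])
E
```

```text
now c [-1.112e+02  1.000e-01]
t 7.27 pos [467.4  99.2  20.2] x [-0.154  0.988 -0.   ] z [-0.001 -0.    -1.   ] yaw 1.7258 F [-4.7 -0.4  3. ] w 0.004
slide [-0.1  2.2 -0.3] roll 0.001
[ 0.15  0.58 -0.63  2.09  0.57  0.64 -0.72]
```

View pics/s4.png

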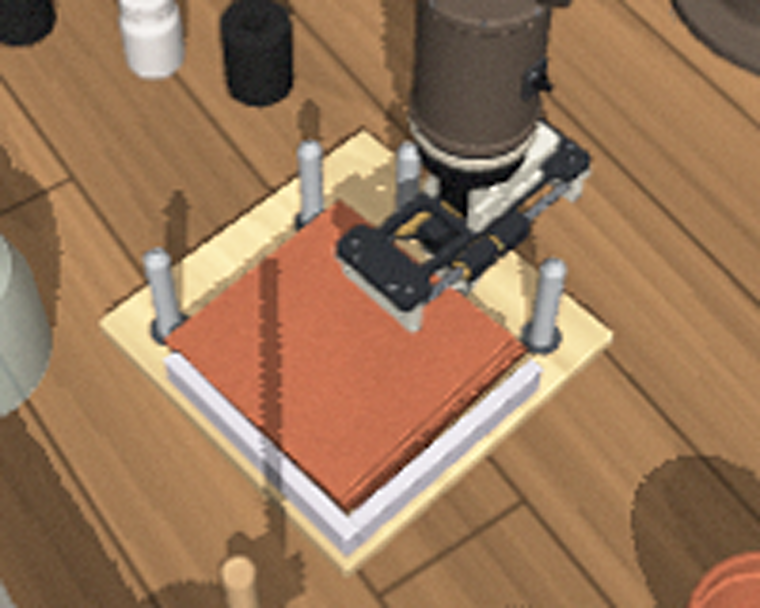

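View pics/w4.png

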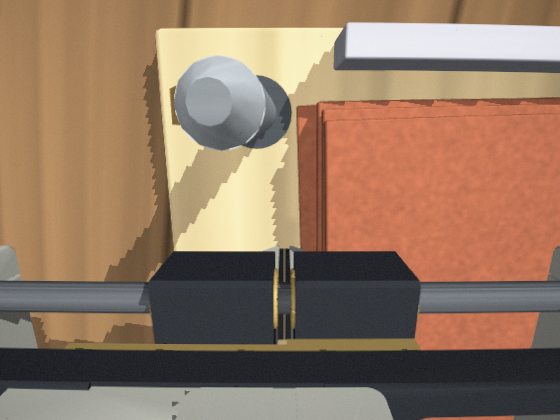

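jog_arm(
  increments=[
    {"slide": [0,0.5,0],"roll": 0,"gripper": 0},
    {"slide": [0,1,0],"roll": 0,"gripper": 0},
    {"slide": [0,1.5,0],"roll": 0,"gripper": 0},
    {"slide": [0,2,0],"roll": 0,"gripper": 0},
    {"slide": [0,2.5,0],"roll": 0,"gripper": 0},
    {"slide": [0,3,0],"roll": 0,"gripper": 0},
    {"slide": [0,3.5,0],"roll": 0,"gripper": 0},
    {"slide": [0,4,0],"roll": 0,"gripper": 0},
    {"slide": [0,4,0],"roll": 0,"gripper": 0},
    {"slide": [0,4,0],"roll": 0,"gripper": 0},
  ],
)

```text
clock: 8.2
position: [0.471, 0.1001, 0.0202]
ee_rot: [-2.042, -2.386, 0.001]
force: [-8.2, 0.5, 2.9]
width: 0.004
```

```bash
python3 - <<'E'
from h import *
cg(-109,0,20.5,np.pi/2)
E
```

```text
now c [-107.5    0.4]
t 8.2 pos [471.  100.1  20.2] x [-0.155  0.988 -0.   ] z [-0.001 -0.    -1.   ] yaw 1.7261 F [-8.2  0.5  2.9] w 0.004
slide [-0.4 -1.5 -0.3] roll 0.001
```

jog_arm(
  increments=[
    {"slide": [0,0.5,0],"roll": 0,"gripper": 0},
    {"slide": [0,1,0],"roll": 0,"gripper": 0},
    {"slide": [0,1.5,0],"roll": 0,"gripper": 0},
    {"slide": [0,2,0],"roll": 0,"gripper": 0},
    {"slide": [0,2.5,0],"roll": 0,"gripper": 0},
    {"slide": [0,3,0],"roll": 0,"gripper": 0},
    {"slide": [0,3.5,0],"roll": 0,"gripper": 0},
    {"slide": [0,4,0],"roll": 0,"gripper": 0},
    {"slide": [0,4,0],"roll": 0,"gripper": 0},
    {"slide": [0,4,0],"roll": 0,"gripper": 0},
  ],
)

```text
clock: 9.03
position: [0.4711, 0.1, 0.02]
ee_rot: [-2.039, -2.386, 0.011]
force: [-21.0, -1.2, 20.1]
width: 0.006
```

```bash
python3 - <<'E'
from h import *
cg(-109,0,20.5,np.pi/2)
w=grab("wrist");cv2.imwrite("pics/w5.png",w["frame"])
E
```

```text
now c [-107.5    0.3]
t 9.03 pos [471.1 100.   20. ] x [-0.156  0.988 -0.002] z [-0.007 -0.003 -1.   ] yaw 1.7272 F [-21.   -1.2  20.1] w 0.006
slide [-0.3 -1.5 -0.5] roll 0.002
```

View pics/w5.png

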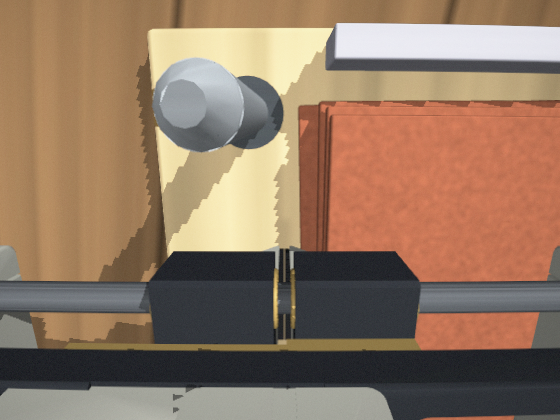

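```bash
python3 - <<'E'
from h import *
d=dict(np.load("/tmp/wrist0.npz"))
h,w=d["depth"].shape
u,v=np.meshgrid(np.arange(w),np.arange(h))
r=rays(d,np.c_[u.ravel(),v.ravel()])*d["depth"].reshape(-1,1)
H=d["hand_eye"];P=(r@H[:3,:3].T+H[:3,3])*1000
P=P.reshape(h,w,3)
for vv in (245,250,255,260,270,280,290,300,310,320,330,340):
    print(vv,[ (uu,np.round(P[vv,uu]).astype(int).tolist()) for uu in (130,150,160,170,180,186,190)])
cv2.imwrite("pics/f.png",crop(d["frame"],60,230,260,360,4))
E
```

```text
245 [(130, [-75, -184, 227]), (150, [-75, -160, 227]), (160, [-75, -148, 227]), (170, [-74, -135, 225]), (180, [-75, -124, 228]), (186, [-75, -116, 227]), (190, [-75, -111, 227])]
250 [(130, [-81, -185, 227]), (150, [-81, -160, 226]), (160, [-82, -148, 227]), (170, [10, -53, -5]), (180, [10, -48, -5]), (186, [8, -47, -1]), (190, [9, -44, -3])]
255 [(130, [-88, -185, 226]), (150, [11, -60, -12]), (160, [10, -56, -12]), (170, [10, -51, -12]), (180, [10, -47, -10]), (186, [9, -44, -9]), (190, [6, -45, -2])]
260 [(130, [-94, -186, 226]), (150, [11, -58, -18]), (160, [10, -54, -18]), (170, [11, -49, -18]), (180, [9, -46, -15]), (186, [7, -44, -10]), (190, [5, -44, -4])]
270 [(130, [-108, -188, 227]), (150, [11, -54, -29]), (160, [10, -50, -28]), (170, [9, -47, -24]), (180, [6, -44, -20]), (186, [3, -44, -11]), (190, [0, -44, -6])]
280 [(130, [11, -58, -38]), (150, [10, -51, -37]), (160, [10, -47, -37]), (170, [8, -45, -32]), (180, [2, -44, -21]), (186, [-2, -45, -12]), (190, [-5, -44, -6])]
290 [(130, [30, -37, -81]), (150, [29, -32, -81]), (160, [30, -29, -82]), (170, [30, -27, -81]), (1
[... 229 characters left out ...]
])]
310 [(130, [25, -37, -83]), (150, [25, -32, -83]), (160, [25, -29, -83]), (170, [25, -27, -83]), (180, [24, -25, -82]), (186, [25, -23, -83]), (190, [25, -22, -82])]
320 [(130, [10, -47, -64]), (150, [1, -47, -50]), (160, [-1, -45, -47]), (170, [-8, -45, -37]), (180, [-178, -132, 227]), (186, [-178, -124, 227]), (190, [-177, -119, 225])]
330 [(130, [8, -46, -66]), (150, [-2, -47, -51]), (160, [-6, -46, -45]), (170, [-193, -147, 227]), (180, [-193, -134, 227]), (186, [-192, -125, 226]), (190, [-192, -120, 226])]
340 [(130, [4, -47, -66]), (150, [-6, -47, -53]), (160, [-208, -161, 227]), (170, [-208, -148, 227]), (180, [-208, -135, 227]), (186, [-209, -128, 229]), (190, [-208, -122, 227])]
```

View pics/f.png

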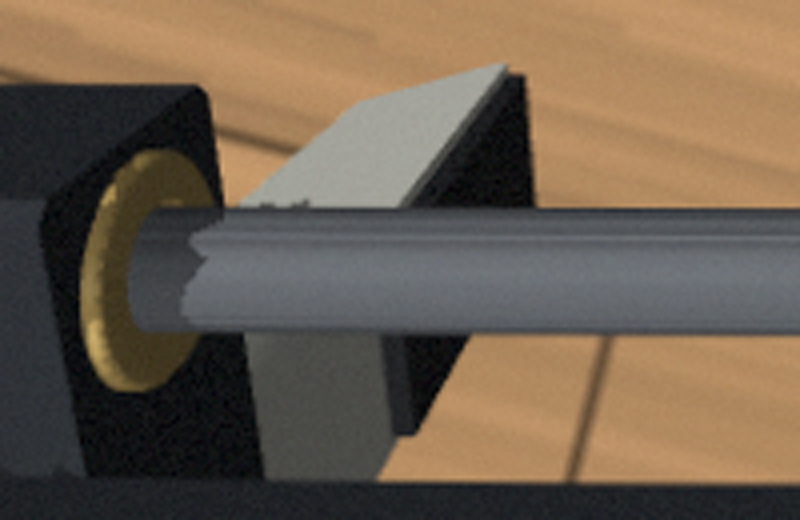

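jog_arm(
  increments=[
    {"slide": [0,-8,0],"roll": 0,"gripper": 0},
    {"slide": [0,-20,-1],"roll": 0,"gripper": 0},
    {"slide": [0,-40,-2],"roll": 0,"gripper": 0},
    {"slide": [0,-50,-20],"roll": 0,"gripper": 0},
    {"slide": [0,-50,-50],"roll": 0,"gripper": 0},
    {"slide": [0,-50,-90],"roll": 0,"gripper": 0},
    {"slide": [0,-50,-130],"roll": 0,"gripper": 0},
    {"slide": [0,-50,-170],"roll": 0,"gripper": 0},
    {"slide": [0,-50,-200],"roll": 0,"gripper": 0},
    {"slide": [0,-50,-230],"roll": 0,"gripper": 0},
  ],
)

```text
clock: 9.92
position: [0.4277, 0.0931, 0.2531]
ee_rot: [2.041, 2.384, 0.005]
force: [0.6, -0.7, -0.4]
width: 0.004
```

```bash
cat >> h.py <<'E'
def objs():
    t=grab("top");C=cloud(t)
    m=((C[...,2]>.065)&(C[...,2]<.1)&(C[...,0]>.3)&(C[...,0]<.8)&(C[...,1]<-.1)&(C[...,1]>-.6)).astype(np.uint8)
    n,l,stt,c=cv2.connectedComponentsWithStats(m)
    for i in range(1,n):
        if stt[i,4]>60:
            P=C[l==i]; print("obj px",np.round(c[i]),"mid",np.round((P.min(0)+P.max(0))/2*1000),"size",np.round(1000*(P.max(0)-P.min(0))),np.mean(t["frame"][l==i]).round())
    return t
E
python3 - <<'E'
from h import *
s,R=st();print(np.round(s["joints"],2))
t=objs();cv2.imwrite("pics/t6.png",t["frame"])
s=grab("scene");cv2.imwrite("pics/s6.png",crop(s["frame"],160,110,380,310,3.6))
E
```

```text
t 9.92 pos [427.7  93.1 253.1] x [-0.154  0.988 -0.   ] z [ 0.004  0.001 -1.   ] yaw 1.7255 F [ 0.6 -0.7 -0.4] w 0.004
[ 0.43  0.2  -0.88  1.91  0.18  1.1  -0.36]
obj px [398. 180.] mid [ 610. -357.   74.] size [57. 60. 16.] 34.0
obj px [366. 202.] mid [ 532. -253.   82.] size [43. 45. 19.] 214.0
obj px [342. 220.] mid [ 471. -177.   74.] size [56. 58. 16.] 35.0
obj px [391. 230.] mid [ 444. -337.   74.] size [59. 57. 16.] 33.0
```

View pics/t6.png

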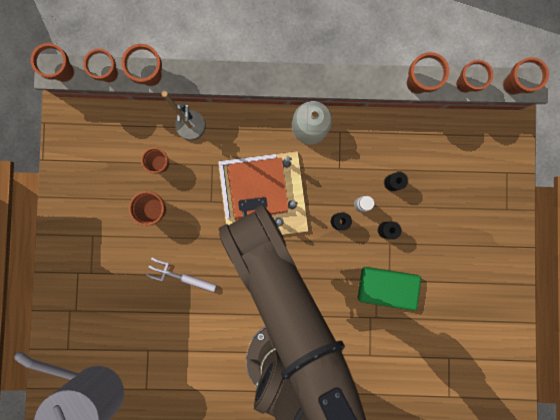

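View pics/s6.png

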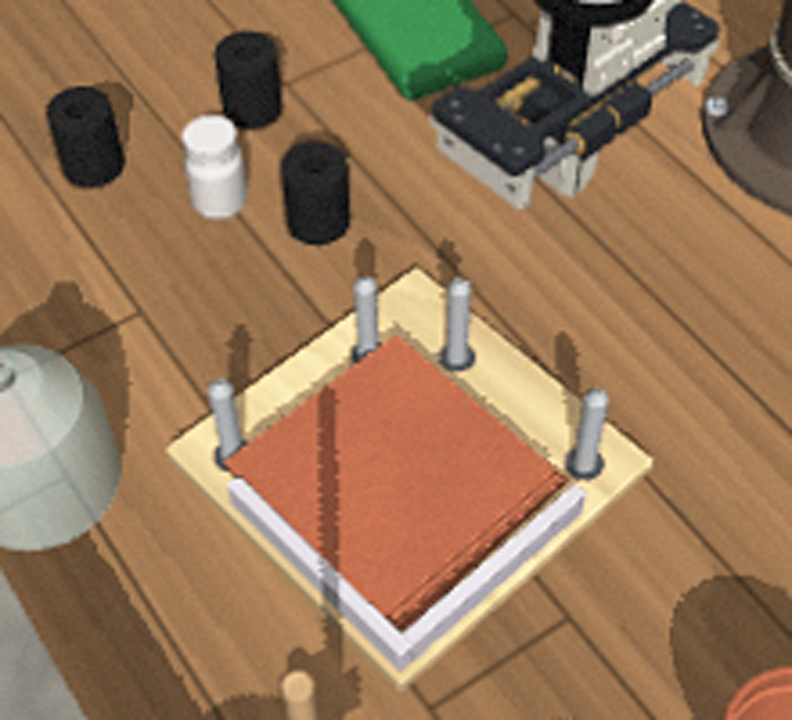

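```bash
python3 - <<'E'
from h import *
go([.483,-.257,.22],1.7255)
E
```

```text
t 10.02 pos [430.   94.  255.3] x [-0.154  0.988 -0.   ] z [ 0.01   0.001 -1.   ] yaw 1.725 F [ 0.8  0.7 -0.6] w 0.007
slide [-355.    -1.9   35.4] roll -0.001
```

jog_arm(
  increments=[
    {"slide": [-355,-2,35],"roll": 0,"gripper": 1},
    {"slide": [-355,-2,35],"roll": 0,"gripper": 1},
    {"slide": [-355,-2,35],"roll": 0,"gripper": 1},
    {"slide": [-355,-2,35],"roll": 0,"gripper": 1},
    {"slide": [-355,-2,35],"roll": 0,"gripper": 1},
    {"slide": [-355,-2,35],"roll": 0,"gripper": 1},
    {"slide": [-355,-2,35],"roll": 0,"gripper": 1},
    {"slide": [-355,-2,35],"roll": 0,"gripper": 1},
    {"slide": [-355,-2,35],"roll": 0,"gripper": 1},
    {"slide": [-355,-2,35],"roll": 0,"gripper": 1},
  ],
)

```text
clock: 10.85
position: [0.4787, -0.2655, 0.2135]
ee_rot: [2.053, 2.377, -0.003]
force: [0.1, 0.3, 0.3]
width: 0.681
```

jog_arm(
  increments=[
    {"slide": [0,0,0],"roll": 0,"gripper": 1},
    {"slide": [0,0,0],"roll": 0,"gripper": 1},
    {"slide": [0,0,0],"roll": 0,"gripper": 1},
    {"slide": [0,0,0],"roll": 0,"gripper": 1},
    {"slide": [0,0,0],"roll": 0,"gripper": 1},
    {"slide": [0,0,0],"roll": 0,"gripper": 1},
    {"slide": [0,0,0],"roll": 0,"gripper": 1},
    {"slide": [0,0,0],"roll": 0,"gripper": 1},
    {"slide": [0,0,0],"roll": 0,"gripper": 1},
    {"slide": [0,0,0],"roll": 0,"gripper": 1},
  ],
)

```text
clock: 11.68
position: [0.4792, -0.2582, 0.2153]
ee_rot: [2.043, 2.387, -0.0]
force: [0.0, -0.3, -0.2]
width: 1.0
```

```bash
cat >> h.py <<'E'
def sleeves(w,save=None,rowmax=250):
    """dark top-face rings in the wrist image; bore: darkest? use depth-based top face"""
    C=cloud(w)
    m=((np.abs(C[...,2]-.075)<.004)&(w["frame"].max(2)<90)).astype(np.uint8); m[rowmax:]=0
    m=cv2.morphologyEx(m,cv2.MORPH_OPEN,np.ones((3,3),np.uint8))
    n,l,stt,c=cv2.connectedComponentsWithStats(m)
    for i in range(1,n):
        if stt[i,4]>150:
            cs,_=cv2.findContours((l==i).astype(np.uint8),cv2.RETR_EXTERNAL,cv2.CHAIN_APPROX_NONE)
            p=max(cs,key=len).reshape(-1,2)
            W=plane(w,p,.075);(cx,cy),r=cv2.minEnclosingCircle((W[:,:2]*1000).astype(np.float32))
            A=np.c_[2*W[:,:2],np.ones(len(W))];q=np.linalg.lstsq(A,(W[:,:2]**2).sum(1),rcond=None)[0]
            print("sleeve px",np.round(c[i]),"enc",round(cx,1),round(cy,1),"r",round(r,1),"lsq",np.round(q[:2]*1000,1),"r",round(1000*np.sqrt(q[2]+q[0]**2+q[1]**2),1), "zmed",np.round(1000*np.median(C[l==i][:,2]),1))
    if save: cv2.imwrite(save,w["frame"])
E
python3 - <<'E'
from h import *
s,R=st();print(np.round(s["joints"],2))
w=grab("wrist");sleeves(w,"pics/w7.png")
E
```

```text
t 11.68 pos [ 479.2 -258.2  215.3] x [-0.154  0.988 -0.   ] z [ 0. -0. -1.] yaw 1.7257 F [ 0.  -0.3 -0.2] w 1.0
[ 0.89  0.4  -0.67  1.75  0.27  1.09  0.29]
sleeve px [291. 109.] enc 472.5 -181.1 r 29.5 lsq [ 472.8 -181.2] r 28.8 zmed 74.5
```

View pics/w7.png

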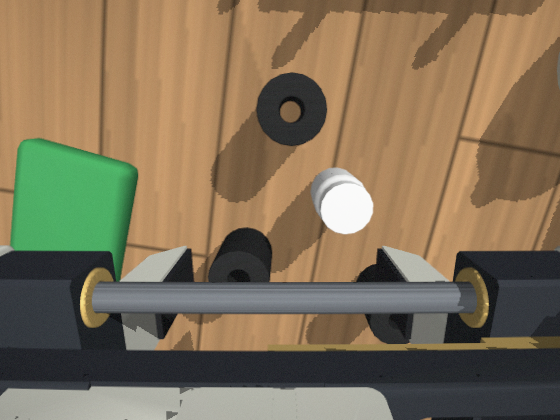

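```bash
python3 - <<'E'
from h import *
go([.4726,-.181,.038],1.7255)
E
```

```text
t 11.73 pos [ 479.2 -258.2  215.3] x [-0.154  0.988 -0.   ] z [ 0. -0. -1.] yaw 1.7257 F [0.  0.5 0.4] w 1.0
slide [ 77.3   5.4 177.3] roll 0.000
```

jog_arm(
  increments=[
    {"slide": [30,5,20],"roll": 0,"gripper": 1},
    {"slide": [60,5,40],"roll": 0,"gripper": 1},
    {"slide": [77,5.4,60],"roll": 0,"gripper": 1},
    {"slide": [77,5.4,80],"roll": 0,"gripper": 1},
    {"slide": [77,5.4,110],"roll": 0,"gripper": 1},
    {"slide": [77,5.4,140],"roll": 0,"gripper": 1},
    {"slide": [77,5.4,160],"roll": 0,"gripper": 1},
    {"slide": [77,5.4,172],"roll": 0,"gripper": 1},
    {"slide": [77,5.4,177],"roll": 0,"gripper": 1},
    {"slide": [77,5.4,177],"roll": 0,"gripper": 1},
  ],
)

```text
clock: 12.57
position: [0.4725, -0.1812, 0.0378]
ee_rot: [-2.042, -2.386, 0.0]
force: [-0.9, -1.0, 0.8]
width: 1.001
```

```bash
python3 - <<'E'
from h import *
go([.4726,-.181,.038],1.7255)
E
```

```text
t 12.57 pos [ 472.5 -181.2   37.8] x [-0.154  0.988  0.001] z [-0.001  0.    -1.   ] yaw 1.7258 F [-0.9 -1.   0.8] w 1.001
slide [ 0.2  0.2 -0.2] roll 0.000
```

jog_arm(
  increments=[
    {"slide": [0,0,0],"roll": 0,"gripper": 0.5},
    {"slide": [0,0,0],"roll": 0,"gripper": 0.4},
    {"slide": [0,0,0],"roll": 0,"gripper": 0.4},
    {"slide": [0,0,0],"roll": 0,"gripper": 0.4},
    {"slide": [0,0,0],"roll": 0,"gripper": 0.4},
    {"slide": [0,0,0],"roll": 0,"gripper": 0.4},
    {"slide": [0,0,0],"roll": 0,"gripper": 0.4},
    {"slide": [0,0,0],"roll": 0,"gripper": 0.4},
    {"slide": [0,0,0],"roll": 0,"gripper": 0.4},
    {"slide": [0,0,0],"roll": 0,"gripper": 0.4},
  ],
  newtons=50,
)

```text
clock: 13.4
position: [0.473, -0.1815, 0.0388]
ee_rot: [2.042, 2.386, 0.0]
force: [-1.0, 0.0, 5.4]
width: 0.636
```

```bash
python3 - <<'E'
from h import *
go([.4726,-.181,.15],1.7255)
cg(-150,0,150,np.pi/2)
cg(-150,0,58,np.pi/2)
E
```

```text
t 13.4 pos [ 473.  -181.5   38.8] x [-0.154  0.988 -0.001] z [ 0.001 -0.001 -1.   ] yaw 1.7256 F [-1.   0.   5.4] w 0.636
slide [   0.5   -0.2 -111.2] roll 0.000
now c [-148.8 -278.2]
t 13.4 pos [ 473.  -181.5   38.8] x [-0.154  0.988 -0.001] z [ 0.001 -0.001 -1.   ] yaw 1.7256 F [-1.   0.   5.4] w 0.636
slide [ 278.1   -0.9 -111.4] roll 0.001
now c [-148.8 -278.2]
t 13.4 pos [ 473.  -181.5   38.8] x [-0.154  0.988 -0.001] z [ 0.001 -0.001 -1.   ] yaw 1.7256 F [-1.   0.   5.4] w 0.636
slide [278.2  -1.  -19.4] roll 0.001
```

jog_arm(
  increments=[
    {"slide": [0,0,-30],"roll": 0,"gripper": 0.4},
    {"slide": [0,0,-60],"roll": 0,"gripper": 0.4},
    {"slide": [0,0,-100],"roll": 0,"gripper": 0.4},
    {"slide": [20,0,-140],"roll": 0,"gripper": 0.4},
    {"slide": [50,0,-145],"roll": 0,"gripper": 0.4},
    {"slide": [80,-2,-145],"roll": 0,"gripper": 0.4},
    {"slide": [120,-4,-145],"roll": 0,"gripper": 0.4},
    {"slide": [160,-4,-145],"roll": 0,"gripper": 0.4},
    {"slide": [200,-4,-145],"roll": 0,"gripper": 0.4},
    {"slide": [240,-4,-145],"roll": 0,"gripper": 0.4},
  ],
)

```text
clock: 14.23
position: [0.4306, 0.0566, 0.1833]
ee_rot: [2.043, 2.386, -0.001]
force: [0.8, 0.9, -2.0]
width: 0.634
```

```bash
python3 - <<'E'
from h import *
cg(-153,0,60,np.pi/2);print(np.round(arm.observe()["joints"],2))
w=grab("wrist");cv2.imwrite("pics/w8.png",w["frame"])
E
```

```text
now c [-154.1  -36.4]
t 14.23 pos [430.6  56.6 183.3] x [-0.154  0.988 -0.001] z [-0.    -0.001 -1.   ] yaw 1.7251 F [ 0.8  0.9 -2. ] w 0.634
slide [ 36.5   1.1 123.3] roll 0.000
[ 0.43  0.28 -0.81  2.02  0.25  0.94 -0.36]
```

View pics/w8.png

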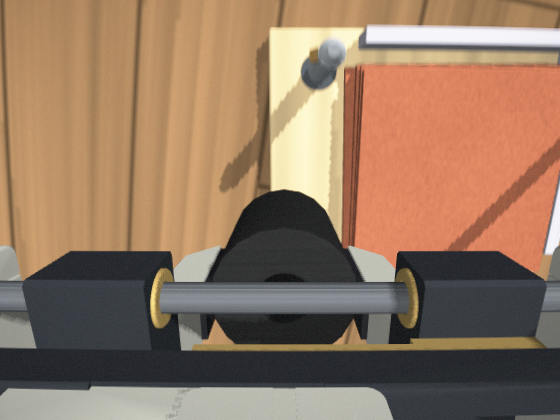

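jog_arm(
  increments=[
    {"slide": [36,1,0],"roll": 0,"gripper": 0.4},
    {"slide": [36,1,20],"roll": 0,"gripper": 0.4},
    {"slide": [36,1,50],"roll": 0,"gripper": 0.4},
    {"slide": [36,1,80],"roll": 0,"gripper": 0.4},
    {"slide": [36,1,100],"roll": 0,"gripper": 0.4},
    {"slide": [36,1,112],"roll": 0,"gripper": 0.4},
    {"slide": [36,1,119],"roll": 0,"gripper": 0.4},
    {"slide": [36,1,122],"roll": 0,"gripper": 0.4},
    {"slide": [36,1,124],"roll": 0,"gripper": 0.4},
    {"slide": [36,1,124],"roll": 0,"gripper": 0.4},
  ],
)

```text
clock: 15.12
position: [0.4274, 0.0909, 0.0597]
ee_rot: [2.043, 2.386, 0.001]
force: [-0.8, 0.1, -2.0]
width: 0.631
```

```bash
python3 - <<'E'
from h import *
cg(-120,0,58.5,np.pi/2);print(np.round(arm.observe()["joints"],2))
E
```

```text
now c [-152.   -2.]
t 15.12 pos [427.4  90.9  59.7] x [-0.154  0.988 -0.   ] z [ 0.001  0.    -1.   ] yaw 1.7256 F [-0.8  0.1 -2. ] w 0.631
slide [ 1.9 32.   1.2] roll 0.001
[ 0.21  0.47 -0.69  2.16  0.48  0.67 -0.66]
```

Now push +x with the sleeve.

jog_arm(
  increments=[
    {"slide": [2,3,1],"roll": 0,"gripper": 0.4},
    {"slide": [2,6,1],"roll": 0,"gripper": 0.4},
    {"slide": [2,9,1],"roll": 0,"gripper": 0.4},
    {"slide": [2,12,1],"roll": 0,"gripper": 0.4},
    {"slide": [2,15,1],"roll": 0,"gripper": 0.4},
    {"slide": [2,18,1],"roll": 0,"gripper": 0.4},
    {"slide": [2,21,1],"roll": 0,"gripper": 0.4},
    {"slide": [2,23,1],"roll": 0,"gripper": 0.4},
    {"slide": [2,25,1],"roll": 0,"gripper": 0.4},
    {"slide": [2,27,1],"roll": 0,"gripper": 0.4},
  ],
)

```text
clock: 15.95
position: [0.4521, 0.0967, 0.0579]
ee_rot: [-2.042, -2.386, 0.004]
force: [-5.0, -0.1, -0.6]
width: 0.631
```

jog_arm(
  increments=[
    {"slide": [0,0.5,0],"roll": 0,"gripper": 0.4},
    {"slide": [0,1,0],"roll": 0,"gripper": 0.4},
    {"slide": [0,1.5,0],"roll": 0,"gripper": 0.4},
    {"slide": [0,2,0],"roll": 0,"gripper": 0.4},
    {"slide": [0,2.5,0],"roll": 0,"gripper": 0.4},
    {"slide": [0,3,0],"roll": 0,"gripper": 0.4},
    {"slide": [0,3.5,0],"roll": 0,"gripper": 0.4},
    {"slide": [0,4,0],"roll": 0,"gripper": 0.4},
    {"slide": [0,4,0],"roll": 0,"gripper": 0.4},
    {"slide": [0,4,0],"roll": 0,"gripper": 0.4},
  ],
)

```text
clock: 16.78
position: [0.4576, 0.0976, 0.0584]
ee_rot: [2.043, 2.386, 0.0]
force: [-4.4, 0.5, -1.1]
width: 0.633
```

```bash
python3 - <<'E'
from h import *
cg(-120,0,58.5,np.pi/2)
w=grab("wrist");cv2.imwrite("pics/w9.png",w["frame"])
E
```

```text
now c [-121.2    0. ]
t 16.78 pos [457.6  97.6  58.4] x [-0.154  0.988 -0.   ] z [ 0. -0. -1.] yaw 1.7256 F [-4.4  0.5 -1.1] w 0.633
slide [-0.   1.2 -0.1] roll 0.001
```

View pics/w9.png

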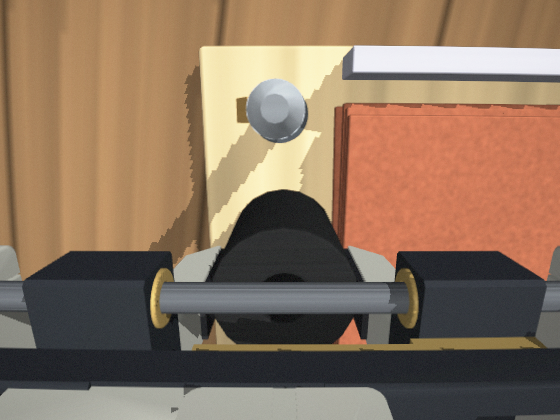

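Working: only the parallax step is left. Continue to a firm seat.

jog_arm(
  increments=[
    {"slide": [0,0.3,0],"roll": 0,"gripper": 0.4},
    {"slide": [0,0.6,0],"roll": 0,"gripper": 0.4},
    {"slide": [0,0.9,0],"roll": 0,"gripper": 0.4},
    {"slide": [0,1.2,0],"roll": 0,"gripper": 0.4},
    {"slide": [0,1.5,0],"roll": 0,"gripper": 0.4},
    {"slide": [0,1.8,0],"roll": 0,"gripper": 0.4},
    {"slide": [0,2.1,0],"roll": 0,"gripper": 0.4},
    {"slide": [0,2.4,0],"roll": 0,"gripper": 0.4},
    {"slide": [0,2.7,0],"roll": 0,"gripper": 0.4},
    {"slide": [0,3,0],"roll": 0,"gripper": 0.4},
  ],
)

```text
clock: 17.67
position: [0.4595, 0.0981, 0.0582]
ee_rot: [-2.042, -2.386, 0.002]
force: [-6.8, -0.5, 0.1]
width: 0.632
```

```bash
python3 - <<'E'
from h import *
cg(-120,0,58.5,np.pi/2)
E
```

```text
now c [-119.1    0.2]
t 17.67 pos [459.5  98.1  58.2] x [-0.155  0.988 -0.   ] z [-0.001 -0.    -1.   ] yaw 1.726 F [-6.8 -0.5  0.1] w 0.632
slide [-0.2 -0.9 -0.3] roll 0.001
```

jog_arm(
  increments=[
    {"slide": [0,0.5,0],"roll": 0,"gripper": 0.4},
    {"slide": [0,1,0],"roll": 0,"gripper": 0.4},
    {"slide": [0,1.5,0],"roll": 0,"gripper": 0.4},
    {"slide": [0,2,0],"roll": 0,"gripper": 0.4},
    {"slide": [0,2.5,0],"roll": 0,"gripper": 0.4},
    {"slide": [0,3,0],"roll": 0,"gripper": 0.4},
    {"slide": [0,3,0],"roll": 0,"gripper": 0.4},
    {"slide": [0,3,0],"roll": 0,"gripper": 0.4},
    {"slide": [0,3,0],"roll": 0,"gripper": 0.4},
    {"slide": [0,3,0],"roll": 0,"gripper": 0.4},
  ],
)

```text
clock: 18.5
position: [0.4601, 0.0982, 0.0575]
ee_rot: [-2.04, -2.385, 0.007]
force: [-12.9, 0.3, 2.0]
width: 0.633
```

```bash
python3 - <<'E'
from h import *
cg(-120,0,58.5,np.pi/2)
w=grab("wrist");cv2.imwrite("pics/w10.png",w["frame"])
s=grab("scene");cv2.imwrite("pics/s10.png",crop(s["frame"],180,170,380,310,3.9))
E
```

```text
now c [-1.186e+02  1.000e-01]
t 18.5 pos [460.1  98.2  57.5] x [-0.155  0.988 -0.001] z [-0.005 -0.002 -1.   ] yaw 1.7266 F [-12.9   0.3   2. ] w 0.633
slide [-0.1 -1.5 -1. ] roll 0.002
```

View pics/w10.png

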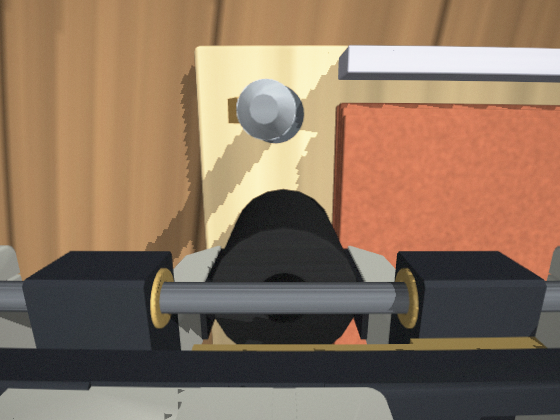

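View pics/s10.png

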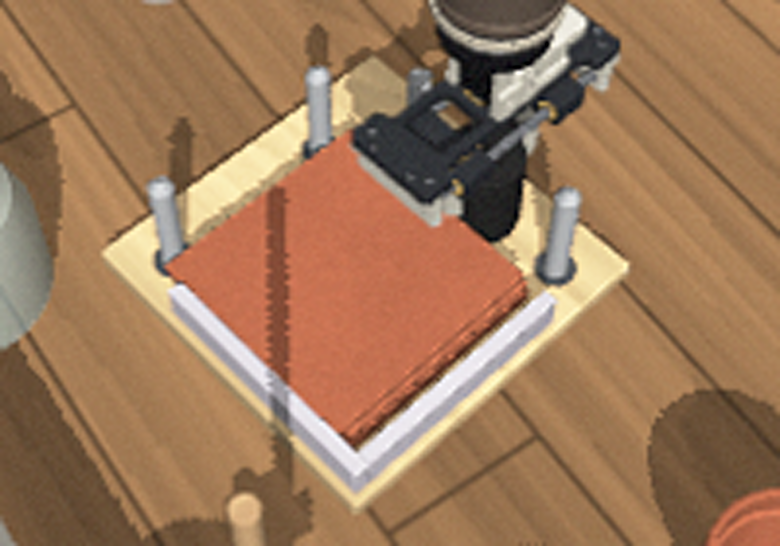

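jog_arm(
  increments=[
    {"slide": [0,-6,0],"roll": 0,"gripper": 0.4},
    {"slide": [0,-20,-2],"roll": 0,"gripper": 0.4},
    {"slide": [0,-32,-10],"roll": 0,"gripper": 0.4},
    {"slide": [0,-32,-40],"roll": 0,"gripper": 0.4},
    {"slide": [0,-32,-70],"roll": 0,"gripper": 0.4},
    {"slide": [0,-32,-110],"roll": 0,"gripper": 0.4},
    {"slide": [0,-32,-125],"roll": 0,"gripper": 0.4},
    {"slide": [0,-32,-130],"roll": 0,"gripper": 0.4},
    {"slide": [-10,-32,-130],"roll": -0.1,"gripper": 0.4},
    {"slide": [-30,-32,-130],"roll": -0.2,"gripper": 0.4},
  ],
)

```text
clock: 19.43
position: [0.4372, 0.0657, 0.1888]
ee_rot: [1.784, 2.583, 0.004]
force: [-0.4, -1.3, -1.7]
width: 0.635
```

```bash
python3 - <<'E'
from h import *
cg(0,-155,185,np.pi);print(np.round(arm.observe()["joints"],2))
E
```

```text
now c [-146.2  -28.4]
t 19.43 pos [437.2  65.7 188.8] x [-0.354  0.935 -0.   ] z [ 0.003  0.001 -1.   ] yaw 1.9331 F [-0.4 -1.3 -1.7] w 0.635
slide [-154.1  116.9    4.2] roll -1.362
[ 0.45  0.29 -0.87  2.    0.27  0.96 -0.19]
```

jog_arm(
  increments=[
    {"slide": [-30,20,0],"roll": -0.12,"gripper": 0.4},
    {"slide": [-50,40,0],"roll": -0.24,"gripper": 0.4},
    {"slide": [-70,55,0],"roll": -0.36,"gripper": 0.4},
    {"slide": [-90,70,0],"roll": -0.48,"gripper": 0.4},
    {"slide": [-110,85,0],"roll": -0.6,"gripper": 0.4},
    {"slide": [-130,100,0],"roll": -0.72,"gripper": 0.4},
    {"slide": [-150,117,0],"roll": -0.84,"gripper": 0.4},
    {"slide": [-154,117,0],"roll": -0.96,"gripper": 0.4},
    {"slide": [-154,117,0],"roll": -1.08,"gripper": 0.4},
    {"slide": [-154,117,0],"roll": -1.2,"gripper": 0.4},
  ],
)

```text
clock: 20.27
position: [0.6003, -0.0404, 0.1867]
ee_rot: [-0.018, -3.141, -0.001]
force: [0.4, 0.3, -1.3]
width: 0.631
```

```bash
python3 - <<'E'
from h import *
cg(0,-153,60,np.pi);print(np.round(arm.observe()["joints"],2))
E
```

```text
now c [  -1.3 -158.3]
t 20.27 pos [600.3 -40.4 186.7] x [-1.     0.012  0.   ] z [-0.     0.001 -1.   ] yaw 3.1301 F [ 0.4  0.3 -1.3] w 0.631
slide [ -0.4   5.4 126.7] roll -0.166
[ 0.63  0.65 -1.03  1.63  0.58  1.21  1.03]
```

jog_arm(
  increments=[
    {"slide": [0,4,10],"roll": -0.1,"gripper": 0.4},
    {"slide": [0,4,30],"roll": -0.166,"gripper": 0.4},
    {"slide": [0,4,60],"roll": -0.166,"gripper": 0.4},
    {"slide": [0,4,85],"roll": -0.166,"gripper": 0.4},
    {"slide": [0,4,105],"roll": -0.166,"gripper": 0.4},
    {"slide": [0,4,117],"roll": -0.166,"gripper": 0.4},
    {"slide": [0,4,123],"roll": -0.166,"gripper": 0.4},
    {"slide": [0,4,126],"roll": -0.166,"gripper": 0.4},
    {"slide": [0,4,127],"roll": -0.166,"gripper": 0.4},
    {"slide": [0,4,127],"roll": -0.166,"gripper": 0.4},
  ],
)

```text
clock: 21.1
position: [0.6003, -0.0355, 0.0621]
ee_rot: [-0.235, 3.131, 0.0]
force: [0.1, -0.5, -1.6]
width: 0.631
```

```bash
python3 - <<'E'
from h import *
cg(0,-120,58.5,np.pi);print(np.round(arm.observe()["joints"],2))
w=grab("wrist");cv2.imwrite("pics/w11.png",w["frame"])
E
```

```text
now c [  -0.5 -153.5]
t 21.1 pos [600.3 -35.5  62.1] x [-0.989 -0.149 -0.001] z [ 0.001  0.    -1.   ] yaw -2.9915 F [ 0.1 -0.5 -1.6] w 0.631
slide [-0.4 33.5  3.6] roll -0.004
[ 0.58  0.79 -0.96  1.75  0.75  1.02  1.05]
```

View pics/w11.png

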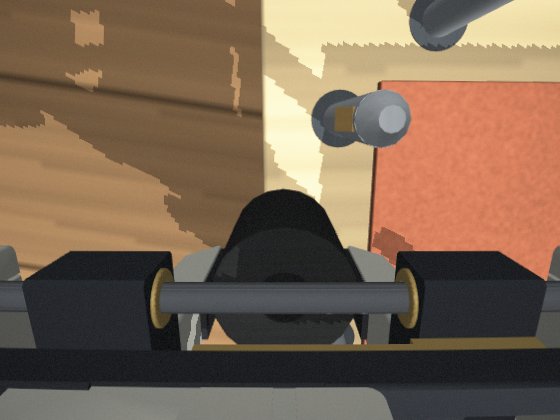

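jog_arm(
  increments=[
    {"slide": [0,2,2],"roll": -0.004,"gripper": 0.4},
    {"slide": [0,4,3.5],"roll": -0.004,"gripper": 0.4},
    {"slide": [0,7,3.5],"roll": -0.004,"gripper": 0.4},
    {"slide": [0,10,3.5],"roll": -0.004,"gripper": 0.4},
    {"slide": [0,13,3.5],"roll": -0.004,"gripper": 0.4},
    {"slide": [0,16,3.5],"roll": -0.004,"gripper": 0.4},
    {"slide": [0,18,3.5],"roll": -0.004,"gripper": 0.4},
    {"slide": [0,20,3.5],"roll": -0.004,"gripper": 0.4},
    {"slide": [0,22,3.5],"roll": -0.004,"gripper": 0.4},
    {"slide": [0,24,3.5],"roll": -0.004,"gripper": 0.4},
  ],
)

```text
clock: 21.98
position: [0.5961, -0.0122, 0.0578]
ee_rot: [-0.241, 3.132, -0.001]
force: [0.6, -0.8, -1.2]
width: 0.633
```

jog_arm(
  increments=[
    {"slide": [0,1,0],"roll": 0,"gripper": 0.4},
    {"slide": [0,2,0],"roll": 0,"gripper": 0.4},
    {"slide": [0,3,0],"roll": 0,"gripper": 0.4},
    {"slide": [0,4,0],"roll": 0,"gripper": 0.4},
    {"slide": [0,5,0],"roll": 0,"gripper": 0.4},
    {"slide": [0,5.5,0],"roll": 0,"gripper": 0.4},
    {"slide": [0,6,0],"roll": 0,"gripper": 0.4},
    {"slide": [0,6.5,0],"roll": 0,"gripper": 0.4},
    {"slide": [0,7,0],"roll": 0,"gripper": 0.4},
    {"slide": [0,7,0],"roll": 0,"gripper": 0.4},
  ],
)

```text
clock: 22.82
position: [0.5949, -0.0049, 0.0578]
ee_rot: [0.242, -3.132, -0.0]
force: [1.1, -2.8, -2.3]
width: 0.632
```

```bash
python3 - <<'E'
from h import *
cg(0,-120,58.5,np.pi);print(np.round(arm.observe()["joints"],2))
w=grab("wrist");cv2.imwrite("pics/w12.png",w["frame"])
E
```

```text
now c [  -1.2 -122.4]
t 22.82 pos [594.9  -4.9  57.8] x [-0.988 -0.154  0.   ] z [-0.  0. -1.] yaw -2.9873 F [ 1.1 -2.8 -2.3] w 0.632
slide [-1.2  2.4 -0.7] roll 0.000
[ 0.53  0.79 -0.96  1.77  0.76  1.01  1.  ]
```

View pics/w12.png

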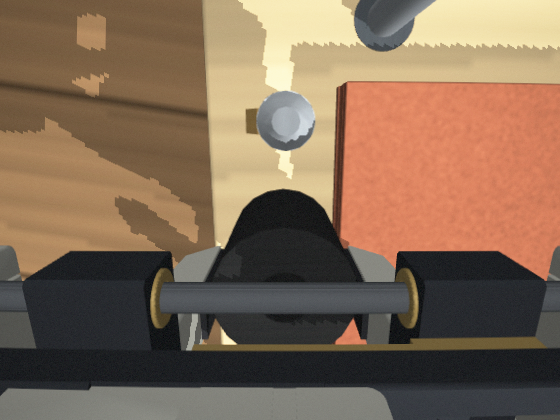

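jog_arm(
  increments=[
    {"slide": [0,0.5,0],"roll": 0,"gripper": 0.4},
    {"slide": [0,1,0],"roll": 0,"gripper": 0.4},
    {"slide": [0,1.5,0],"roll": 0,"gripper": 0.4},
    {"slide": [0,2,0],"roll": 0,"gripper": 0.4},
    {"slide": [0,2.5,0],"roll": 0,"gripper": 0.4},
    {"slide": [0,3,0],"roll": 0,"gripper": 0.4},
    {"slide": [0,3.5,0],"roll": 0,"gripper": 0.4},
    {"slide": [0,4,0],"roll": 0,"gripper": 0.4},
    {"slide": [0,4,0],"roll": 0,"gripper": 0.4},
    {"slide": [0,4,0],"roll": 0,"gripper": 0.4},
  ],
)

```text
clock: 23.7
position: [0.5943, -0.0009, 0.0579]
ee_rot: [0.242, -3.132, -0.0]
force: [0.3, -2.5, -2.4]
width: 0.632
```

```bash
python3 - <<'E'
from h import *
cg(0,-120,58.5,np.pi)
E
```

```text
now c [  -1.2 -118.4]
t 23.7 pos [594.3  -0.9  57.9] x [-0.988 -0.154  0.   ] z [-0.  0. -1.] yaw -2.9873 F [ 0.3 -2.5 -2.4] w 0.632
slide [-1.2 -1.6 -0.6] roll 0.000
```

jog_arm(
  increments=[
    {"slide": [0,0.5,0],"roll": 0,"gripper": 0.4},
    {"slide": [0,1,0],"roll": 0,"gripper": 0.4},
    {"slide": [0,1.5,0],"roll": 0,"gripper": 0.4},
    {"slide": [0,2,0],"roll": 0,"gripper": 0.4},
    {"slide": [0,2.5,0],"roll": 0,"gripper": 0.4},
    {"slide": [0,3,0],"roll": 0,"gripper": 0.4},
    {"slide": [0,3,0],"roll": 0,"gripper": 0.4},
    {"slide": [0,3,0],"roll": 0,"gripper": 0.4},
    {"slide": [0,3,0],"roll": 0,"gripper": 0.4},
    {"slide": [0,3,0],"roll": 0,"gripper": 0.4},
  ],
)

```text
clock: 24.53
position: [0.5941, 0.0006, 0.0579]
ee_rot: [0.24, -3.132, 0.003]
force: [-0.8, -6.7, -1.3]
width: 0.632
```

```bash
python3 - <<'E'
from h import *
cg(0,-120,58.5,np.pi)
s=grab("scene");cv2.imwrite("pics/s13.png",crop(s["frame"],180,170,380,310,3.9))
E
```

```text
now c [  -1.2 -116.8]
t 24.53 pos [594.1   0.6  57.9] x [-0.988 -0.153  0.   ] z [ 0.    -0.002 -1.   ] yaw -2.9884 F [-0.8 -6.7 -1.3] w 0.632
slide [-1.2 -3.2 -0.6] roll -0.001
```

View pics/s13.png

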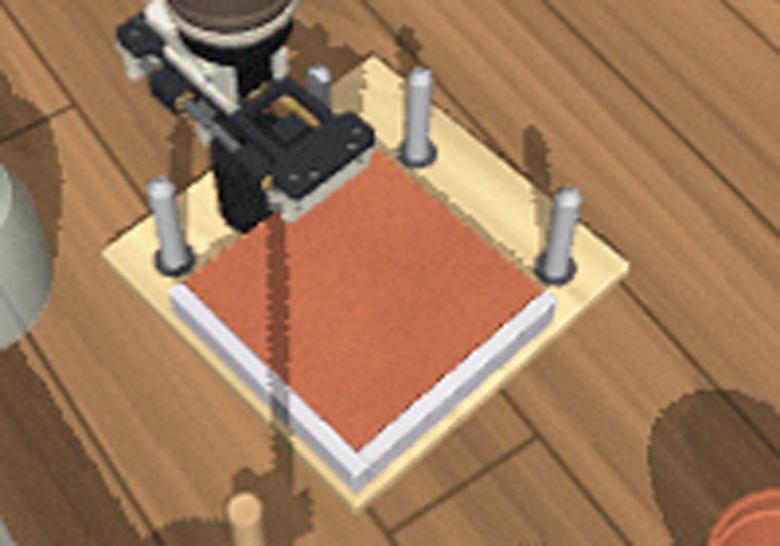

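jog_arm(
  increments=[
    {"slide": [0,0.5,0],"roll": 0,"gripper": 0.4},
    {"slide": [0,1,0],"roll": 0,"gripper": 0.4},
    {"slide": [0,1.5,0],"roll": 0,"gripper": 0.4},
    {"slide": [0,2,0],"roll": 0,"gripper": 0.4},
    {"slide": [0,2.5,0],"roll": 0,"gripper": 0.4},
    {"slide": [0,3,0],"roll": 0,"gripper": 0.4},
    {"slide": [0,3,0],"roll": 0,"gripper": 0.4},
    {"slide": [0,3,0],"roll": 0,"gripper": 0.4},
    {"slide": [0,3,0],"roll": 0,"gripper": 0.4},
    {"slide": [0,3,0],"roll": 0,"gripper": 0.4},
  ],
)

```text
clock: 25.42
position: [0.594, 0.0008, 0.0579]
ee_rot: [0.237, -3.132, 0.009]
force: [1.8, -13.4, 2.5]
width: 0.634
```

jog_arm(
  increments=[
    {"slide": [0,-6,0],"roll": 0,"gripper": 0.4},
    {"slide": [0,-15,-1],"roll": 0,"gripper": 0.4},
    {"slide": [0,-25,-2],"roll": 0,"gripper": 0.4},
    {"slide": [0,-35,-10],"roll": 0,"gripper": 0.4},
    {"slide": [0,-45,-40],"roll": 0,"gripper": 0.4},
    {"slide": [0,-50,-80],"roll": 0,"gripper": 0.4},
    {"slide": [0,-60,-120],"roll": 0,"gripper": 0.4},
    {"slide": [0,-60,-130],"roll": 0,"gripper": 0.4},
    {"slide": [0,-60,-130],"roll": 0,"gripper": 0.4},
    {"slide": [0,-60,-130],"roll": 0,"gripper": 0.4},
  ],
)

```text
clock: 26.25
position: [0.6026, -0.0546, 0.1876]
ee_rot: [-0.241, 3.132, 0.0]
force: [-0.9, 0.0, -2.5]
width: 0.633
```

```bash
python3 - <<'E'
from h import *
cg(72,-124,190,np.pi);print(np.round(arm.observe()["joints"],2))
w=grab("wrist");cv2.imwrite("pics/w14.png",w["frame"])
t=grab("top");cv2.imwrite("pics/t14.png",crop(t["frame"],205,140,325,250,6))
E
```

```text
now c [  -1.2 -172.7]
t 26.25 pos [602.6 -54.6 187.6] x [-0.988 -0.153 -0.001] z [ 0.001  0.    -1.   ] yaw -2.9878 F [-0.9  0.  -2.5] w 0.633
slide [-73.2  48.7  -2.4] roll -0.000
[ 0.67  0.67 -1.07  1.62  0.61  1.23  1.2 ]
```

View pics/w14.png

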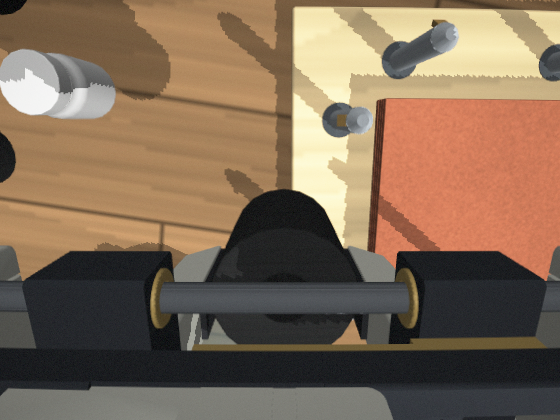

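View pics/t14.png

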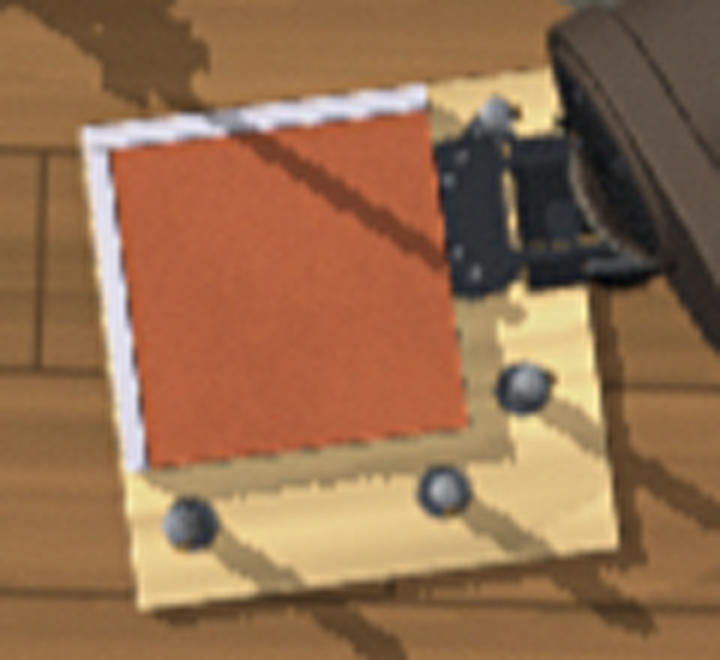

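```bash
python3 - <<'E'
from h import *
d=dict(np.load("/tmp/wrist0.npz"))
def at(pos,yaw):
    e=dict(d);T=np.eye(4);x=np.array([np.cos(yaw),np.sin(yaw),0]);z=np.array([0,0,-1.]);T[:3,:3]=np.c_[x,np.cross(z,x),z];T[:3,3]=np.array(pos)/1000
    C=T@d["hand_eye"];e["R"]=C[:3,:3].T;e["t"]=-C[:3,:3].T@C[:3,3];return e
def rep(n,pos,yaw,px,z,nom):
    P=plane(at(pos,yaw),[px],z)[0];c=w2c(P);print(n,np.round(P*1000,1),"c",np.round(c,1),"err",np.round(c-nom,1))
rep("w12 p3 tip",[594.9,-4.9,57.8],-2.9873,(286,122),.118,[-72,-124])
rep("w10 p1 tip",[460.1,98.2,57.5],1.7266,(265,108),.118,[-124,72])
rep("w9 p1 tip",[457.6,97.6,58.4],1.7256,(274,108),.118,[-124,72])
rep("w11 p3 foot",[600.3,-35.5,62.1],-2.9915,(340,119),.018,[-72,-124])
rep("w11 p3 tip",[600.3,-35.5,62.1],-2.9915,(391,118),.118,[-72,-124])
rep("w14 p3 foot",[602.6,-54.6,187.6],-2.9878,(340,120),.018,[-72,-124])
rep("w14 p3 tip",[602.6,-54.6,187.6],-2.9878,(360,120),.118,[-72,-124])
rep("w14 p2 foot",[602.6,-54.6,187.6],-2.9878,(400,60),.018,[-124,-72])
rep("w14 tilecorner",[602.6,-54.6,187.6],-2.9878,(385,99),.046,[-90,-90])
E
```

```text
w12 p3 tip [525.7 -13.7 118. ] c [ -70.9 -120.4] err [1.1 3.6]
w10 p1 tip [445.  170.1 118. ] c [-122.5   73.6] err [1.5 1.6]
w9 p1 tip [445.  169.9 118. ] c [-122.5   73.4] err [1.5 1.4]
w11 p3 foot [525.6 -13.   18. ] c [ -70.9 -119.7] err [1.1 4.3]
w11 p3 tip [525.5 -14.2 118. ] c [ -71.2 -120.9] err [0.8 3.1]
w14 p3 foot [525.6 -12.5  18. ] c [ -70.9 -119.3] err [1.1 4.7]
w14 p3 tip [525.8 -15.5 118. ] c [ -71.1 -122.2] err [0.9 1.8]
w14 p2 foot [466.1  30.6  18. ] c [-123.   -67.6] err [1.  4.4]
w14 tilecorner [503.6  17.1  46. ] c [-88.1 -86.6] err [1.9 3.4]
```

```bash
sed -i 's/^O=np.array.*/O=np.array([.5775,.1184])/' h.py; python3 - <<'E'
from h import *
t=grab("top");C=cloud(t)
m=(C[...,2]>.03)&(C[...,0]>.68)&(C[...,0]<.9)&(C[...,1]<.12)&(C[...,1]>-.2)
P=C[m];print(P.min(0),P.max(0)); print(plane(t,[[312,122]],.08))
for z in (.04,.08,.12,.15):
    q=P[np.abs(P[:,2]-z)<.012]; 
    if len(q): print(z,q.min(0),q.max(0))
for p in NP: print(c2w(*p*1000))
cg(-72,-124,190,np.pi)
E
```

```text
Traceback (most recent call last):
  File "h.py", line 50, in <module>
    RC=np.array([[np.cos(TH),-np.sin(TH)],[np.sin(TH),np.cos(TH)]])
                         ^^
NameError: name 'TH' is not defined
```

```bash
sed -i 's/^O=np.array.*/O=np.array([.5775,.1184]);TH=.154/' h.py; python3 - <<'E'
from h import *
t=grab("top");C=cloud(t)
m=(C[...,2]>.03)&(C[...,0]>.68)&(C[...,0]<.9)&(C[...,1]<.12)&(C[...,1]>-.2)
P=C[m];print(P.min(0),P.max(0)); print(plane(t,[[312,122]],.08))
for z in (.04,.08,.12,.15):
    q=P[np.abs(P[:,2]-z)<.012]; 
    if len(q): print(z,q.min(0),q.max(0))
for p in NP: print(c2w(*p*1000))
cg(-72,-124,190,np.pi)
E
```

```text
[ 0.68015998 -0.19973564  0.03012835] [0.8999374  0.11985845 0.16107531]
[[ 0.79095737 -0.07034209  0.08      ]]
0.04 [ 0.68029067 -0.19973564  0.03012835] [0.87480619 0.11985845 0.05198977]
0.08 [ 0.73677912 -0.1336496   0.06803338] [0.87160332 0.04283182 0.09199352]
0.12 [ 0.744899   -0.19936818  0.10801764] [0.8999374  0.118294   0.13196752]
0.15 [ 0.78244417 -0.08418229  0.13827086] [ 0.8137966  -0.05602822  0.16107531]
[0.44392326 0.1705273 ]
[0.46601171 0.02823148]
[ 0.5253727  -0.01517674]
[0.66766852 0.00691171]
now c [  -2.8 -174.5]
t 26.4 pos [601.5 -54.5 185.8] x [-0.988 -0.154  0.003] z [-0.003  0.    -1.   ] yaw -2.9868 F [ 0.1  0.2 -2.5] w 0.631
slide [69.2 50.6 -4. ] roll 0.001
```

jog_arm(
  increments=[
    {"slide": [20,15,-4],"roll": 0,"gripper": 0.4},
    {"slide": [40,30,-4],"roll": 0,"gripper": 0.4},
    {"slide": [60,45,-4],"roll": 0,"gripper": 0.4},
    {"slide": [69,50.5,-4],"roll": 0,"gripper": 0.4},
    {"slide": [69,50.5,0],"roll": 0,"gripper": 0.4},
    {"slide": [69,50.5,4],"roll": 0,"gripper": 0.4},
    {"slide": [69,50.5,8],"roll": 0,"gripper": 0.4},
    {"slide": [69,50.5,12],"roll": 0,"gripper": 0.4},
    {"slide": [69,50.5,15],"roll": 0,"gripper": 0.4},
    {"slide": [69,50.5,15],"roll": 0,"gripper": 0.4},
  ],
)

```text
clock: 27.23
position: [0.5267, -0.0155, 0.1717]
ee_rot: [0.241, -3.131, -0.001]
force: [-0.7, -0.5, -2.0]
width: 0.631
```

```bash
python3 - <<'E'
from h import *
cg(-72,-124,150,np.pi);print(np.round(arm.observe()["joints"],2))
w=grab("wrist");cv2.imwrite("pics/w15.png",w["frame"])
s=grab("scene");cv2.imwrite("pics/s15.png",crop(s["frame"],180,120,380,270,3.9))
E
```

```text
now c [ -70.7 -124.6]
t 27.23 pos [526.7 -15.5 171.7] x [-0.988 -0.153  0.001] z [-0.001  0.    -1.   ] yaw -2.988 F [-0.7 -0.5 -2. ] w 0.631
slide [ 1.2  0.5 21.7] roll -0.000
[ 0.7   0.58 -1.11  1.82  0.58  1.11  1.11]
```

View pics/s15.png

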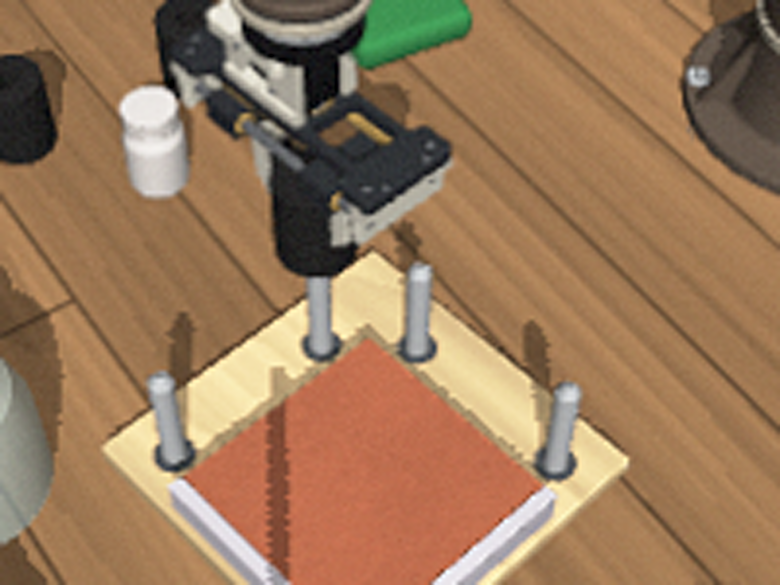

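View pics/w15.png

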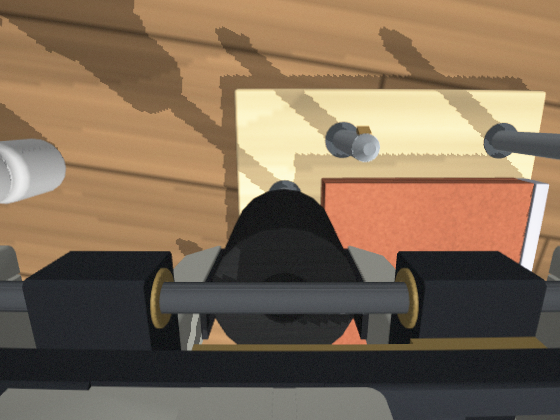

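jog_arm(
  increments=[
    {"slide": [1.2,0.5,2],"roll": 0,"gripper": 0.4},
    {"slide": [1.2,0.5,5],"roll": 0,"gripper": 0.4},
    {"slide": [1.2,0.5,8],"roll": 0,"gripper": 0.4},
    {"slide": [1.2,0.5,10],"roll": 0,"gripper": 0.4},
    {"slide": [1.2,0.5,12],"roll": 0,"gripper": 0.4},
    {"slide": [1.2,0.5,14],"roll": 0,"gripper": 0.4},
    {"slide": [1.2,0.5,16],"roll": 0,"gripper": 0.4},
    {"slide": [1.2,0.5,18],"roll": 0,"gripper": 0.4},
    {"slide": [1.2,0.5,20],"roll": 0,"gripper": 0.4},
    {"slide": [1.2,0.5,22],"roll": 0,"gripper": 0.4},
  ],
)

```text
clock: 28.17
position: [0.5255, -0.0149, 0.1506]
ee_rot: [-0.242, 3.132, -0.0]
force: [0.5, -0.1, -1.7]
width: 0.634
```

```bash
python3 - <<'E'
from h import *
cg(-72,-124,140,np.pi)
E
```

```text
now c [ -71.8 -123.7]
t 28.17 pos [525.5 -14.9 150.6] x [-0.988 -0.154 -0.   ] z [ 0. -0. -1.] yaw -2.9874 F [ 0.5 -0.1 -1.7] w 0.634
slide [ 0.2 -0.3 10.6] roll 0.000
```

jog_arm(
  increments=[
    {"slide": [0,0,1],"roll": 0,"gripper": 0.4},
    {"slide": [0,0,2],"roll": 0,"gripper": 0.4},
    {"slide": [0,0,3],"roll": 0,"gripper": 0.4},
    {"slide": [0,0,4],"roll": 0,"gripper": 0.4},
    {"slide": [0,0,5],"roll": 0,"gripper": 0.4},
    {"slide": [0,0,6],"roll": 0,"gripper": 0.4},
    {"slide": [0,0,7],"roll": 0,"gripper": 0.4},
    {"slide": [0,0,8],"roll": 0,"gripper": 0.4},
    {"slide": [0,0,9],"roll": 0,"gripper": 0.4},
    {"slide": [0,0,10],"roll": 0,"gripper": 0.4},
  ],
)

```text
clock: 29.0
position: [0.5257, -0.015, 0.1409]
ee_rot: [-0.242, 3.132, -0.0]
force: [0.7, -1.6, -0.8]
width: 0.635
```

```bash
python3 - <<'E'
from h import *
cg(-72,-124,140,np.pi)
E
```

```text
now c [ -71.7 -123.9]
t 29.0 pos [525.7 -15.  140.9] x [-0.988 -0.153 -0.   ] z [ 0. -0. -1.] yaw -2.9875 F [ 0.7 -1.6 -0.8] w 0.635
slide [ 0.3 -0.1  0.9] roll 0.000
```

jog_arm(
  increments=[
    {"slide": [0,0,2],"roll": 0,"gripper": 0.4},
    {"slide": [0,0,4],"roll": 0,"gripper": 0.4},
    {"slide": [0,0,6],"roll": 0,"gripper": 0.4},
    {"slide": [0,0,8],"roll": 0,"gripper": 0.4},
    {"slide": [0,0,10],"roll": 0,"gripper": 0.4},
    {"slide": [0,0,12],"roll": 0,"gripper": 0.4},
    {"slide": [0,0,14],"roll": 0,"gripper": 0.4},
    {"slide": [0,0,16],"roll": 0,"gripper": 0.4},
    {"slide": [0,0,18],"roll": 0,"gripper": 0.4},
    {"slide": [0,0,20],"roll": 0,"gripper": 0.4},
  ],
)

```text
clock: 29.83
position: [0.5255, -0.0149, 0.1207]
ee_rot: [-0.242, 3.132, -0.0]
force: [2.8, -2.6, 0.3]
width: 0.633
```

```bash
python3 - <<'E'
from h import *
cg(-72,-124,140,np.pi)
w=grab("wrist");cv2.imwrite("pics/w16.png",w["frame"])
s=grab("scene");cv2.imwrite("pics/s16.png",crop(s["frame"],180,120,380,270,3.9))
E
```

```text
now c [ -71.8 -123.7]
t 29.83 pos [525.5 -14.9 120.7] x [-0.988 -0.154 -0.   ] z [ 0. -0. -1.] yaw -2.9875 F [ 2.8 -2.6  0.3] w 0.633
slide [  0.2  -0.3 -19.3] roll 0.000
```

View pics/s16.png

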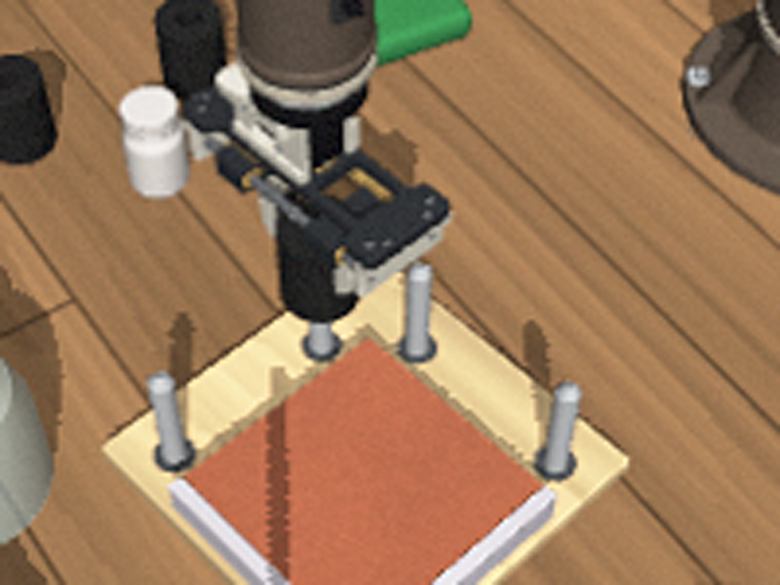

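jog_arm(
  increments=[
    {"slide": [0,0,5],"roll": 0,"gripper": 0.4},
    {"slide": [0,0,10],"roll": 0,"gripper": 0.4},
    {"slide": [0,0,15],"roll": 0,"gripper": 0.4},
    {"slide": [0,0,20],"roll": 0,"gripper": 0.4},
    {"slide": [0,0,25],"roll": 0,"gripper": 0.4},
    {"slide": [0,0,30],"roll": 0,"gripper": 0.4},
    {"slide": [0,0,35],"roll": 0,"gripper": 0.4},
    {"slide": [0,0,40],"roll": 0,"gripper": 0.4},
    {"slide": [0,0,45],"roll": 0,"gripper": 0.4},
    {"slide": [0,0,50],"roll": 0,"gripper": 0.4},
  ],
)

```text
clock: 30.77
position: [0.5255, -0.0148, 0.0703]
ee_rot: [-0.242, 3.132, 0.0]
force: [3.6, -3.3, 0.2]
width: 0.634
```

jog_arm(
  increments=[
    {"slide": [0,0,2],"roll": 0,"gripper": 0.4},
    {"slide": [0,0,4],"roll": 0,"gripper": 0.4},
    {"slide": [0,0,6],"roll": 0,"gripper": 0.4},
    {"slide": [0,0,8],"roll": 0,"gripper": 0.4},
    {"slide": [0,0,10],"roll": 0,"gripper": 0.4},
    {"slide": [0,0,11],"roll": 0,"gripper": 0.4},
    {"slide": [0,0,12],"roll": 0,"gripper": 0.4},
    {"slide": [0,0,13],"roll": 0,"gripper": 0.4},
    {"slide": [0,0,14],"roll": 0,"gripper": 0.4},
    {"slide": [0,0,14],"roll": 0,"gripper": 0.4},
  ],
)

```text
clock: 31.6
position: [0.5256, -0.0142, 0.0571]
ee_rot: [-0.242, 3.132, 0.001]
force: [1.6, -2.5, 5.0]
width: 0.632
```

```bash
python3 - <<'E'
from h import *
cg(-72,-124,56,np.pi)
w=grab("wrist");cv2.imwrite("pics/w17.png",w["frame"])
s=grab("scene");cv2.imwrite("pics/s17.png",crop(s["frame"],180,120,380,270,3.9))
E
```

```text
now c [ -71.6 -123.1]
t 31.6 pos [525.6 -14.2  57.1] x [-0.988 -0.154 -0.   ] z [ 0.     0.001 -1.   ] yaw -2.9871 F [ 1.6 -2.5  5. ] w 0.632
slide [ 0.4 -0.9  1.1] roll 0.000
```

View pics/s17.png

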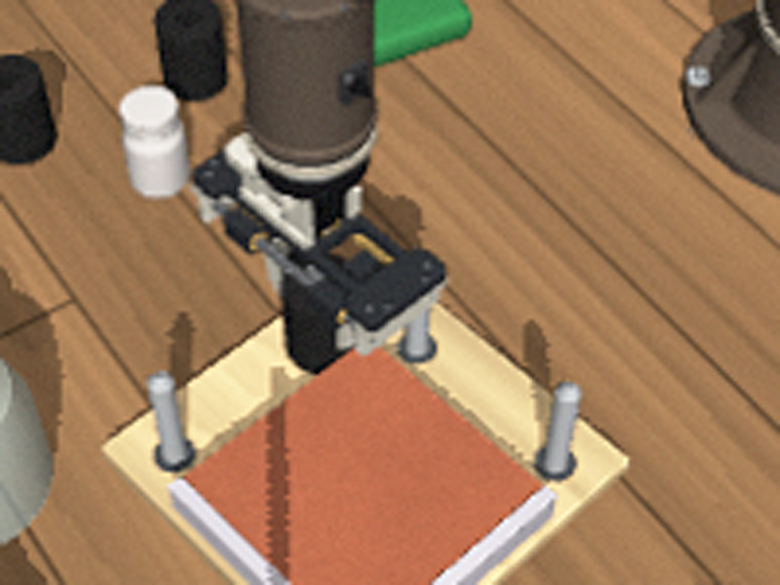

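View pics/w17.png

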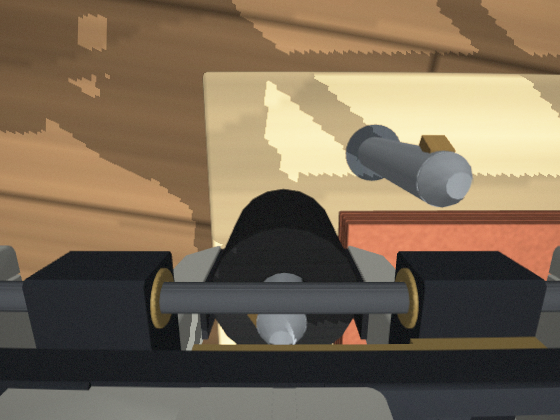

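jog_arm(
  increments=[
    {"slide": [0,0,0.5],"roll": 0,"gripper": 0.4},
    {"slide": [0,0,1],"roll": 0,"gripper": 0.4},
    {"slide": [0,0,1.5],"roll": 0,"gripper": 0.4},
    {"slide": [0,0,2],"roll": 0,"gripper": 0.4},
    {"slide": [0,0,2.5],"roll": 0,"gripper": 0.4},
    {"slide": [0,0,3],"roll": 0,"gripper": 0.4},
    {"slide": [0,0,3],"roll": 0,"gripper": 0.4},
    {"slide": [0,0,3],"roll": 0,"gripper": 0.4},
    {"slide": [0,0,3],"roll": 0,"gripper": 0.4},
    {"slide": [0,0,3],"roll": 0,"gripper": 0.4},
  ],
)

```text
clock: 32.53
position: [0.5257, -0.0144, 0.0567]
ee_rot: [-0.242, 3.131, -0.003]
force: [-9.2, -7.5, 42.4]
width: 0.634
```

```bash
python3 - <<'E'
from h import *
cg(-72,-124,56,np.pi)
w=grab("wrist");cv2.imwrite("pics/w18.png",crop(w["frame"],190,180,380,360,3.9))
E
```

```text
now c [ -71.5 -123.3]
t 32.53 pos [525.7 -14.4  56.7] x [-0.988 -0.154 -0.001] z [ 0.002 -0.002 -1.   ] yaw -2.9873 F [-9.2 -7.5 42.4] w 0.634
slide [ 0.5 -0.7  0.7] roll 0.000
```

View pics/w18.png

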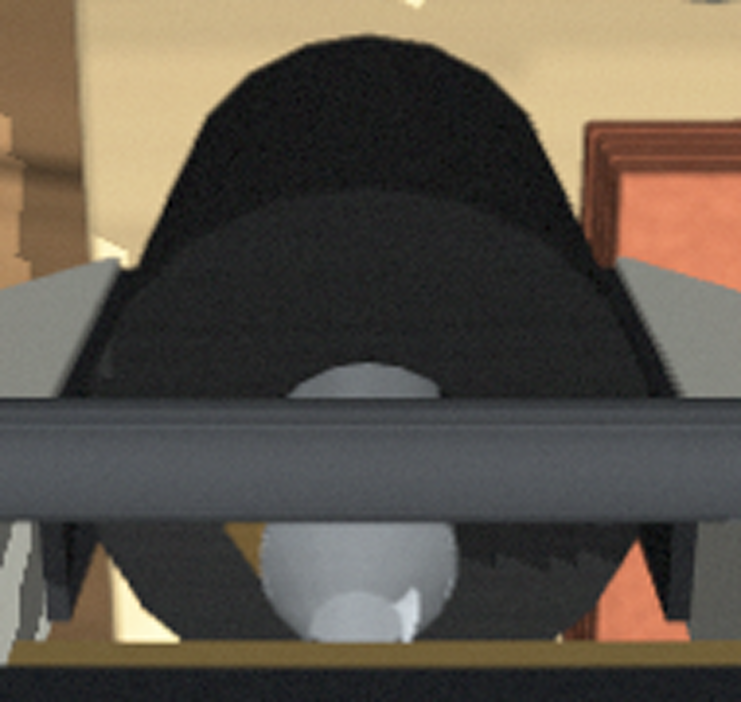

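jog_arm(
  increments=[
    {"slide": [0,0,-3],"roll": 0,"gripper": 0.4},
    {"slide": [0,0,-3],"roll": 0,"gripper": 0.9},
    {"slide": [0,0,-3],"roll": 0,"gripper": 0.9},
    {"slide": [0,0,-3],"roll": 0,"gripper": 0.9},
    {"slide": [0,0,-3],"roll": 0,"gripper": 0.9},
    {"slide": [0,0,-10],"roll": 0,"gripper": 0.9},
    {"slide": [0,0,-30],"roll": 0,"gripper": 0.9},
    {"slide": [0,0,-65],"roll": 0,"gripper": 0.9},
    {"slide": [0,0,-100],"roll": 0,"gripper": 0.9},
    {"slide": [0,0,-140],"roll": 0,"gripper": 0.9},
  ],
)

```text
clock: 33.42
position: [0.5243, -0.0146, 0.1947]
ee_rot: [0.243, -3.13, -0.002]
force: [0.9, -0.6, -0.2]
width: 0.902
```

```bash
python3 - <<'E'
from h import *
s,R=st();print(np.round(s["joints"],2))
w=grab("wrist");cv2.imwrite("pics/w19.png",w["frame"])
s=grab("scene");cv2.imwrite("pics/s19.png",crop(s["frame"],180,120,380,270,3.9))
objs()
E
```

```text
t 33.42 pos [524.3 -14.6 194.7] x [-0.988 -0.155  0.002] z [-0.003  0.001 -1.   ] yaw -2.9865 F [ 0.9 -0.6 -0.2] w 0.902
[ 0.72  0.55 -1.14  1.8   0.55  1.15  1.13]
obj px [398. 180.] mid [ 610. -358.   74.] size [56. 59. 17.] 35.0
obj px [366. 202.] mid [ 532. -251.   78.] size [43. 45. 26.] 215.0
obj px [392. 230.] mid [ 444. -338.   74.] size [59. 57. 17.] 32.0
```

View pics/s19.png

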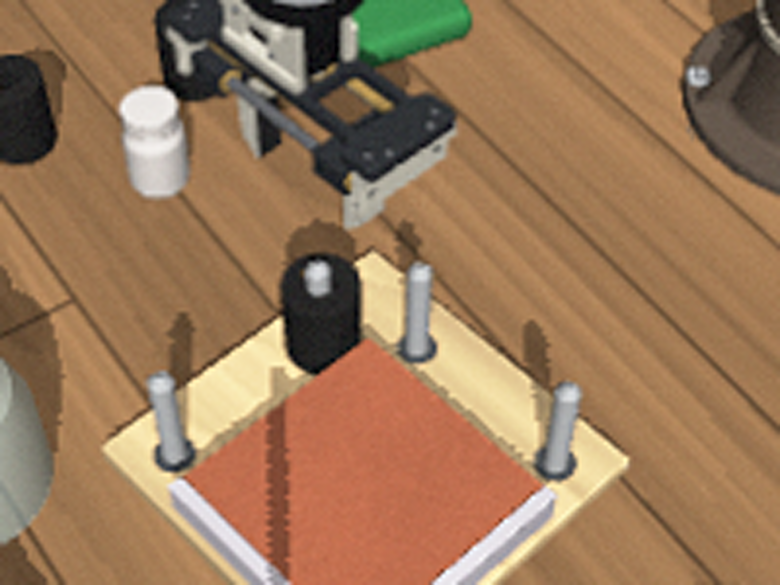

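View pics/w19.png

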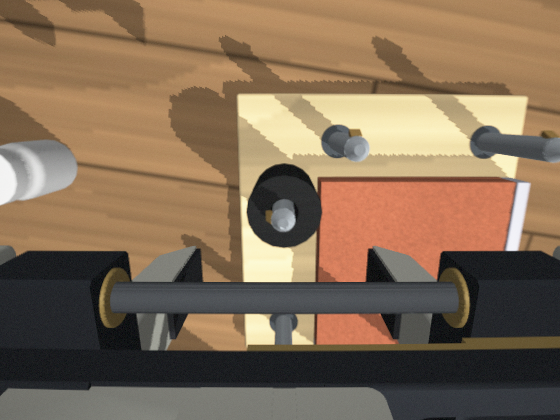

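```bash
python3 - <<'E'
from h import *
go([.458,-.419,.22],1.725)
E
```

```text
t 33.57 pos [527.  -14.1 197. ] x [-0.988 -0.153 -0.005] z [ 0.005  0.    -1.   ] yaw -2.9876 F [ 0.4  0.1 -0.4] w 0.901
slide [ 130.2 -389.6  -23.4] roll 1.571
```

jog_arm(
  increments=[
    {"slide": [12,-37,-23],"roll": 0.12,"gripper": 1},
    {"slide": [24,-74,-23],"roll": 0.24,"gripper": 1},
    {"slide": [36,-110,-23],"roll": 0.36,"gripper": 1},
    {"slide": [48,-148,-23],"roll": 0.48,"gripper": 1},
    {"slide": [60,-185,-23],"roll": 0.6,"gripper": 1},
    {"slide": [72,-220,-23],"roll": 0.72,"gripper": 1},
    {"slide": [84,-255,-23],"roll": 0.84,"gripper": 1},
    {"slide": [96,-290,-23],"roll": 0.96,"gripper": 1},
    {"slide": [108,-325,-23],"roll": 1.08,"gripper": 1},
    {"slide": [120,-360,-23],"roll": 1.2,"gripper": 1},
  ],
)

```text
clock: 34.4
position: [0.4607, -0.3905, 0.2158]
ee_rot: [-1.576, -2.715, 0.0]
force: [1.0, 0.0, -0.3]
width: 0.999
```

```bash
python3 - <<'E'
from h import *
go([.458,-.419,.22],1.725)
E
```

```text
t 34.4 pos [ 460.7 -390.5  215.8] x [-0.496  0.868  0.002] z [-0.002  0.001 -1.   ] yaw 2.0899 F [ 1.   0.  -0.3] w 0.999
slide [-23.4 -16.5  -4.2] roll 0.365
```

jog_arm(
  increments=[
    {"slide": [-23,-16,-4],"roll": 0.12,"gripper": 1},
    {"slide": [-23,-16,-4],"roll": 0.24,"gripper": 1},
    {"slide": [-23,-16,-4],"roll": 0.36,"gripper": 1},
    {"slide": [-23,-16,-4],"roll": 0.365,"gripper": 1},
    {"slide": [-23,-16,-4],"roll": 0.365,"gripper": 1},
    {"slide": [-23,-16,-4],"roll": 0.365,"gripper": 1},
    {"slide": [-23,-16,-4],"roll": 0.365,"gripper": 1},
    {"slide": [-23,-16,-4],"roll": 0.365,"gripper": 1},
    {"slide": [-23,-16,-4],"roll": 0.365,"gripper": 1},
    {"slide": [-23,-16,-4],"roll": 0.365,"gripper": 1},
  ],
)

```text
clock: 35.23
position: [0.4598, -0.4169, 0.2208]
ee_rot: [-2.036, -2.393, 0.0]
force: [-0.4, -1.1, 0.4]
width: 1.002
```

```bash
python3 - <<'E'
from h import *
s,R=st();print(np.round(s["joints"],2))
w=grab("wrist");sleeves(w,"pics/w20.png")
objs()
go([.4456,-.342,.038],1.725)
E
```

```text
t 35.23 pos [ 459.8 -416.9  220.8] x [-0.16   0.987  0.   ] z [-0.  0. -1.] yaw 1.7316 F [-0.4 -1.1  0.4] w 1.002
[ 1.11  0.53 -0.71  1.55  0.36  1.2   0.5 ]
sleeve px [284. 112.] enc 447.3 -343.4 r 29.5 lsq [ 447.6 -343.4] r 28.8 zmed 74.5
sleeve px [460. 165.] enc 609.6 -362.5 r 30.0 lsq [ 609.8 -362.3] r 29.1 zmed 74.5
obj px [398. 180.] mid [ 610. -357.   75.] size [57. 60. 19.] 33.0
obj px [366. 202.] mid [ 532. -253.   80.] size [43. 45. 28.] 206.0
obj px [391. 230.] mid [ 444. -338.   73.] size [59. 59. 16.] 32.0
t 35.33 pos [ 459.8 -416.9  220.9] x [-0.16   0.987 -0.   ] z [ 0. -0. -1.] yaw 1.7311 F [ 0.   0.3 -0.7] w 0.998
slide [ 76.2  -2.1 182.9] roll 0.006
```

View pics/w20.png

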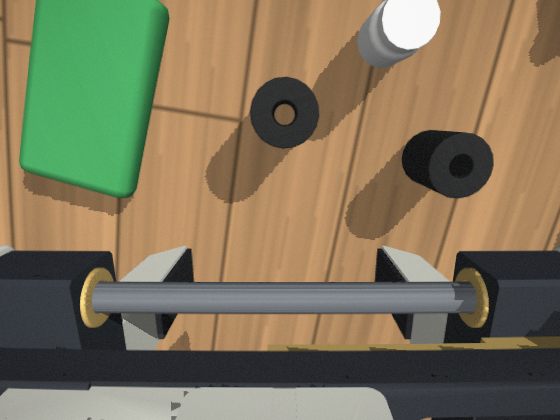

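jog_arm(
  increments=[
    {"slide": [30,-1.8,20],"roll": 0,"gripper": 1},
    {"slide": [60,-1.8,40],"roll": 0.006,"gripper": 1},
    {"slide": [75,-1.8,60],"roll": 0.006,"gripper": 1},
    {"slide": [75,-1.8,80],"roll": 0.006,"gripper": 1},
    {"slide": [75,-1.8,110],"roll": 0.006,"gripper": 1},
    {"slide": [75,-1.8,140],"roll": 0.006,"gripper": 1},
    {"slide": [75,-1.8,165],"roll": 0.006,"gripper": 1},
    {"slide": [75,-1.8,177],"roll": 0.006,"gripper": 1},
    {"slide": [75,-1.8,182.5],"roll": 0.006,"gripper": 1},
    {"slide": [75,-1.8,182.5],"roll": 0.006,"gripper": 1},
  ],
)

```text
clock: 36.17
position: [0.4459, -0.343, 0.0378]
ee_rot: [-2.043, -2.385, -0.0]
force: [-0.6, -0.0, 0.7]
width: 0.997
```

jog_arm(
  increments=[
    {"slide": [0,0,0],"roll": 0,"gripper": 1},
    {"slide": [0,0,0],"roll": 0,"gripper": 0.4},
    {"slide": [0,0,0],"roll": 0,"gripper": 0.4},
    {"slide": [0,0,0],"roll": 0,"gripper": 0.4},
    {"slide": [0,0,0],"roll": 0,"gripper": 0.4},
    {"slide": [0,0,0],"roll": 0,"gripper": 0.4},
    {"slide": [0,0,0],"roll": 0,"gripper": 0.4},
    {"slide": [0,0,0],"roll": 0,"gripper": 0.4},
    {"slide": [0,0,0],"roll": 0,"gripper": 0.4},
    {"slide": [0,0,0],"roll": 0,"gripper": 0.4},
  ],
  newtons=50,
)

```text
clock: 37.0
position: [0.4465, -0.3433, 0.0388]
ee_rot: [2.043, 2.385, 0.0]
force: [0.5, 0.8, 6.4]
width: 0.65
```

```bash
python3 - <<'E'
from h import *
cg(-124,72,185,np.pi/2);print(np.round(arm.observe()["joints"],2))
E
```

```text
now c [-200.3 -436.2]
t 37.0 pos [ 446.5 -343.3   38.8] x [-0.153  0.988 -0.001] z [ 0.001 -0.001 -1.   ] yaw 1.7248 F [0.5 0.8 6.4] w 0.65
slide [ 508.1   76.3 -146.5] roll -0.000
[ 1.    0.65 -0.62  1.88  0.52  0.79  0.24]
```

jog_arm(
  increments=[
    {"slide": [0,0,0],"roll": 0,"gripper": 0.4},
    {"slide": [0,0,-20],"roll": 0,"gripper": 0.4},
    {"slide": [0,0,-60],"roll": 0,"gripper": 0.4},
    {"slide": [0,0,-100],"roll": 0,"gripper": 0.4},
    {"slide": [0,0,-140],"roll": 0,"gripper": 0.4},
    {"slide": [30,10,-150],"roll": 0,"gripper": 0.4},
    {"slide": [65,20,-150],"roll": 0,"gripper": 0.4},
    {"slide": [100,30,-150],"roll": 0,"gripper": 0.4},
    {"slide": [140,30,-150],"roll": 0,"gripper": 0.4},
    {"slide": [180,30,-150],"roll": 0,"gripper": 0.4},
  ],
)

```text
clock: 37.83
position: [0.4476, -0.159, 0.188]
ee_rot: [-2.044, -2.385, 0.0]
force: [1.2, 0.8, -2.4]
width: 0.654
```

```bash
python3 - <<'E'
from h import *
cg(-124,72,185,np.pi/2);print(np.round(arm.observe()["joints"],2))
w=grab("wrist");cv2.imwrite("pics/w21.png",w["frame"])
E
```

```text
now c [-171.  -254.2]
t 37.83 pos [ 447.6 -159.   188. ] x [-0.153  0.988  0.   ] z [-0.  0. -1.] yaw 1.7244 F [ 1.2  0.8 -2.4] w 0.654
slide [326.2  46.8   3.1] roll -0.000
[ 0.88  0.34 -0.81  1.93  0.3   0.99  0.08]
```

View pics/w21.png

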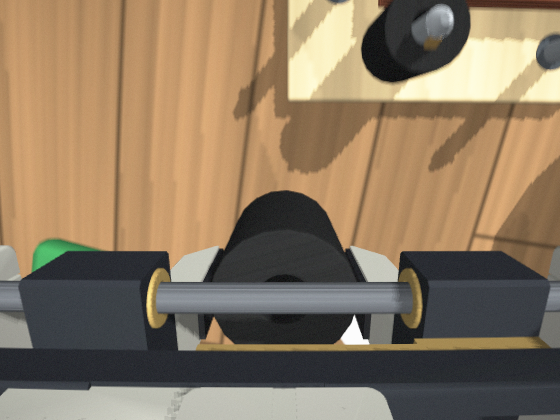

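jog_arm(
  increments=[
    {"slide": [40,0,0],"roll": 0,"gripper": 0.4},
    {"slide": [80,10,0],"roll": 0,"gripper": 0.4},
    {"slide": [120,20,0],"roll": 0,"gripper": 0.4},
    {"slide": [160,30,0],"roll": 0,"gripper": 0.4},
    {"slide": [200,40,0],"roll": 0,"gripper": 0.4},
    {"slide": [240,46,0],"roll": 0,"gripper": 0.4},
    {"slide": [280,46,0],"roll": 0,"gripper": 0.4},
    {"slide": [315,46.5,0],"roll": 0,"gripper": 0.4},
    {"slide": [326,46.5,0],"roll": 0,"gripper": 0.4},
    {"slide": [326,46.5,0],"roll": 0,"gripper": 0.4},
  ],
)

```text
clock: 38.72
position: [0.4429, 0.1721, 0.1884]
ee_rot: [-2.036, -2.391, -0.001]
force: [0.8, -0.8, -2.5]
width: 0.656
```

```bash
python3 - <<'E'
from h import *
cg(-124,72,150,np.pi/2);print(np.round(arm.observe()["joints"],2))
s=grab("scene");cv2.imwrite("pics/s22.png",crop(s["frame"],220,120,420,270,3.9))
E
```

```text
now c [-124.8   73.8]
t 38.72 pos [442.9 172.1 188.4] x [-0.159  0.987  0.002] z [-0.     0.002 -1.   ] yaw 1.7308 F [ 0.8 -0.8 -2.5] w 0.656
slide [-1.8  0.8 38.4] roll 0.006
[ 0.22  0.37 -0.89  1.93  0.34  1.   -0.66]
```

View pics/s22.png

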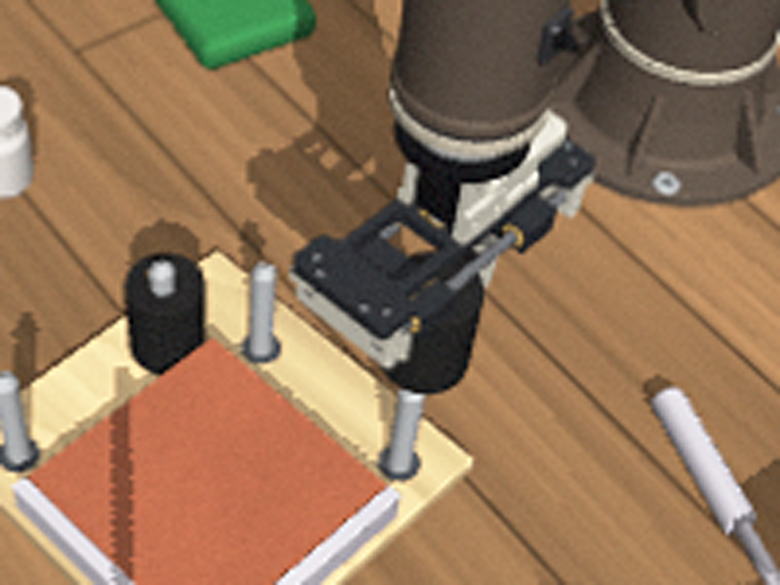

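jog_arm(
  increments=[
    {"slide": [-1.8,0.8,0],"roll": 0.006,"gripper": 0.4},
    {"slide": [-1.8,0.8,5],"roll": 0.006,"gripper": 0.4},
    {"slide": [-1.8,0.8,12],"roll": 0.006,"gripper": 0.4},
    {"slide": [-1.8,0.8,18],"roll": 0.006,"gripper": 0.4},
    {"slide": [-1.8,0.8,23],"roll": 0.006,"gripper": 0.4},
    {"slide": [-1.8,0.8,27],"roll": 0.006,"gripper": 0.4},
    {"slide": [-1.8,0.8,31],"roll": 0.006,"gripper": 0.4},
    {"slide": [-1.8,0.8,34],"roll": 0.006,"gripper": 0.4},
    {"slide": [-1.8,0.8,37],"roll": 0.006,"gripper": 0.4},
    {"slide": [-1.8,0.8,40],"roll": 0.006,"gripper": 0.4},
  ],
)

```text
clock: 39.6
position: [0.4452, 0.167, 0.1481]
ee_rot: [2.051, 2.38, 0.0]
force: [-0.3, -0.3, -0.8]
width: 0.649
```

```bash
python3 - <<'E'
from h import *
cg(-124,72,140,np.pi/2)
E
```

```text
now c [-123.2   68.3]
t 39.6 pos [445.2 167.  148.1] x [-0.148  0.989  0.   ] z [ 0.  0. -1.] yaw 1.7189 F [-0.3 -0.3 -0.8] w 0.649
slide [ 3.7 -0.8  8.1] roll -0.006
```

jog_arm(
  increments=[
    {"slide": [0,0,-4],"roll": -0.006,"gripper": 0.4},
    {"slide": [2,-0.4,-10],"roll": -0.006,"gripper": 0.4},
    {"slide": [3.7,-0.8,-12],"roll": -0.006,"gripper": 0.4},
    {"slide": [3.7,-0.8,-12],"roll": -0.006,"gripper": 0.4},
    {"slide": [3.7,-0.8,-12],"roll": -0.006,"gripper": 0.4},
    {"slide": [3.7,-0.8,-12],"roll": -0.006,"gripper": 0.4},
    {"slide": [3.7,-0.8,-12],"roll": -0.006,"gripper": 0.4},
    {"slide": [3.7,-0.8,-12],"roll": -0.006,"gripper": 0.4},
    {"slide": [3.7,-0.8,-12],"roll": -0.006,"gripper": 0.4},
    {"slide": [3.7,-0.8,-12],"roll": -0.006,"gripper": 0.4},
  ],
)

```text
clock: 40.43
position: [0.4438, 0.1704, 0.1602]
ee_rot: [-2.044, -2.385, 0.0]
force: [-0.0, -0.8, -2.4]
width: 0.652
```

```bash
python3 - <<'E'
from h import *
cg(-124,72,140,np.pi/2)
E
```

```text
now c [-124.1   71.9]
t 40.43 pos [443.8 170.4 160.2] x [-0.153  0.988 -0.   ] z [-0. -0. -1.] yaw 1.7246 F [-0.  -0.8 -2.4] w 0.652
slide [ 0.1  0.1 20.2] roll -0.000
```

jog_arm(
  increments=[
    {"slide": [0,0,4],"roll": 0,"gripper": 0.4},
    {"slide": [0,0,8],"roll": 0,"gripper": 0.4},
    {"slide": [0,0,12],"roll": 0,"gripper": 0.4},
    {"slide": [0,0,16],"roll": 0,"gripper": 0.4},
    {"slide": [0,0,20],"roll": 0,"gripper": 0.4},
    {"slide": [0,0,23],"roll": 0,"gripper": 0.4},
    {"slide": [0,0,26],"roll": 0,"gripper": 0.4},
    {"slide": [0,0,29],"roll": 0,"gripper": 0.4},
    {"slide": [0,0,32],"roll": 0,"gripper": 0.4},
    {"slide": [0,0,35],"roll": 0,"gripper": 0.4},
  ],
)

```text
clock: 41.27
position: [0.4435, 0.1702, 0.1249]
ee_rot: [-2.044, -2.386, 0.001]
force: [-3.5, -0.9, 1.3]
width: 0.652
```

```bash
python3 - <<'E'
from h import *
cg(-124,72,57,np.pi/2)
s=grab("scene");cv2.imwrite("pics/s23.png",crop(s["frame"],220,120,420,270,3.9))
E
```

```text
now c [-124.5   71.7]
t 41.27 pos [443.5 170.2 124.9] x [-0.153  0.988 -0.   ] z [-0.001 -0.001 -1.   ] yaw 1.7247 F [-3.5 -0.9  1.3] w 0.652
slide [ 0.3  0.6 67.9] roll -0.000
```

View pics/s23.png

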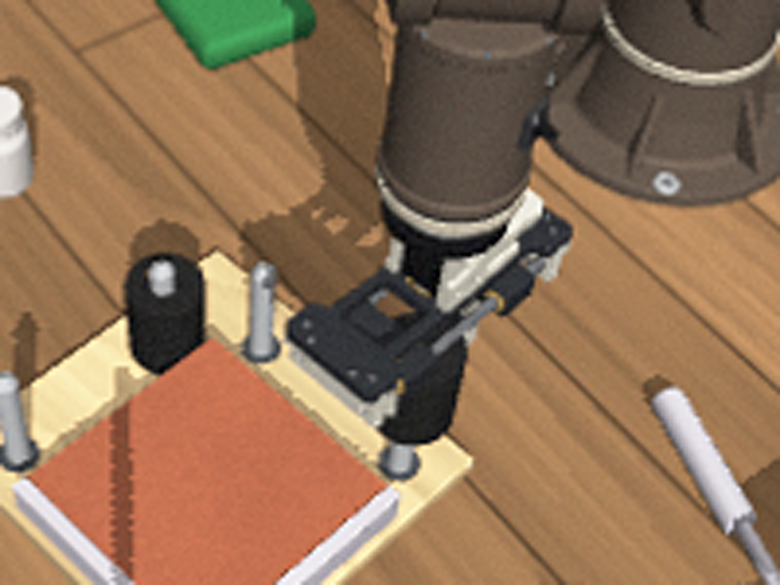

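jog_arm(
  increments=[
    {"slide": [0,0,5],"roll": 0,"gripper": 0.4},
    {"slide": [0,0,10],"roll": 0,"gripper": 0.4},
    {"slide": [0,0,16],"roll": 0,"gripper": 0.4},
    {"slide": [0,0,22],"roll": 0,"gripper": 0.4},
    {"slide": [0,0,28],"roll": 0,"gripper": 0.4},
    {"slide": [0,0,34],"roll": 0,"gripper": 0.4},
    {"slide": [0,0,40],"roll": 0,"gripper": 0.4},
    {"slide": [0,0,45],"roll": 0,"gripper": 0.4},
    {"slide": [0,0,50],"roll": 0,"gripper": 0.4},
    {"slide": [0,0,55],"roll": 0,"gripper": 0.4},
  ],
)

```text
clock: 42.15
position: [0.4439, 0.1705, 0.0698]
ee_rot: [-2.044, -2.386, -0.0]
force: [-3.8, -1.3, 0.3]
width: 0.655
```

jog_arm(
  increments=[
    {"slide": [0,0,2],"roll": 0,"gripper": 0.4},
    {"slide": [0,0,4],"roll": 0,"gripper": 0.4},
    {"slide": [0,0,6],"roll": 0,"gripper": 0.4},
    {"slide": [0,0,8],"roll": 0,"gripper": 0.4},
    {"slide": [0,0,10],"roll": 0,"gripper": 0.4},
    {"slide": [0,0,11],"roll": 0,"gripper": 0.4},
    {"slide": [0,0,12],"roll": 0,"gripper": 0.4},
    {"slide": [0,0,13],"roll": 0,"gripper": 0.4},
    {"slide": [0,0,13.5],"roll": 0,"gripper": 0.4},
    {"slide": [0,0,13.5],"roll": 0,"gripper": 0.4},
  ],
)

```text
clock: 42.98
position: [0.4444, 0.1706, 0.057]
ee_rot: [2.044, 2.385, 0.001]
force: [0.0, -0.9, -2.7]
width: 0.649
```

```bash
python3 - <<'E'
from h import *
cg(-124,72,57,np.pi/2)
w=grab("wrist");cv2.imwrite("pics/w24.png",crop(w["frame"],190,180,380,360,3.9))
E
```

```text
now c [-123.5   72. ]
t 42.98 pos [444.4 170.6  57. ] x [-0.153  0.988  0.   ] z [ 0.001  0.    -1.   ] yaw 1.7245 F [ 0.  -0.9 -2.7] w 0.649
slide [ 0.  -0.5 -0. ] roll -0.000
```

View pics/w24.png

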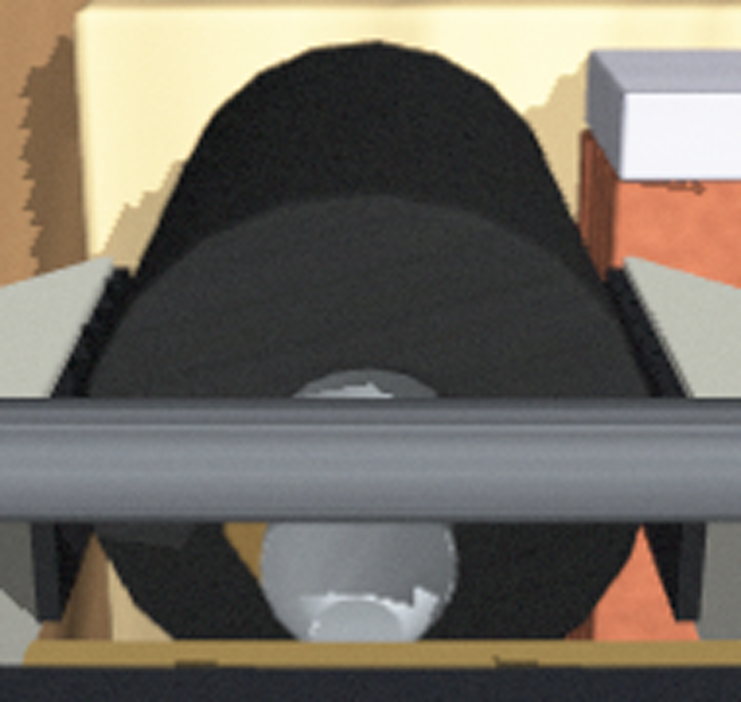

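Catch is out already (brass visible). Press another 2 mm to confirm contact with the board.

jog_arm(
  increments=[
    {"slide": [0,0,0.3],"roll": 0,"gripper": 0.4},
    {"slide": [0,0,0.6],"roll": 0,"gripper": 0.4},
    {"slide": [0,0,0.9],"roll": 0,"gripper": 0.4},
    {"slide": [0,0,1.2],"roll": 0,"gripper": 0.4},
    {"slide": [0,0,1.5],"roll": 0,"gripper": 0.4},
    {"slide": [0,0,1.8],"roll": 0,"gripper": 0.4},
    {"slide": [0,0,1.8],"roll": 0,"gripper": 0.4},
    {"slide": [0,0,1.8],"roll": 0,"gripper": 0.4},
    {"slide": [0,0,1.8],"roll": 0,"gripper": 0.4},
    {"slide": [0,0,1.8],"roll": 0,"gripper": 0.4},
  ],
)

```text
clock: 43.87
position: [0.4443, 0.1707, 0.0566]
ee_rot: [2.043, 2.384, 0.001]
force: [-6.5, -4.4, 25.2]
width: 0.651
```

Seated at 25 N. Release and rise.

jog_arm(
  increments=[
    {"slide": [0,0,-2],"roll": 0,"gripper": 0.4},
    {"slide": [0,0,-2],"roll": 0,"gripper": 0.9},
    {"slide": [0,0,-2],"roll": 0,"gripper": 0.9},
    {"slide": [0,0,-2],"roll": 0,"gripper": 0.9},
    {"slide": [0,0,-2],"roll": 0,"gripper": 0.9},
    {"slide": [0,0,-10],"roll": 0,"gripper": 0.9},
    {"slide": [0,0,-30],"roll": 0,"gripper": 0.9},
    {"slide": [0,0,-65],"roll": 0,"gripper": 0.9},
    {"slide": [0,0,-100],"roll": 0,"gripper": 0.9},
    {"slide": [0,0,-140],"roll": 0,"gripper": 0.9},
  ],
)

```text
clock: 44.7
position: [0.4428, 0.1704, 0.1962]
ee_rot: [-2.042, -2.385, 0.002]
force: [0.9, -1.0, -0.5]
width: 0.897
```

```bash
python3 - <<'E'
from h import *
w=grab("wrist");cv2.imwrite("pics/w25.png",w["frame"])
s=grab("scene");cv2.imwrite("pics/s25.png",crop(s["frame"],180,100,400,280,3.6))
objs()
go([.545,-.43,.22],1.725)
E
```

```text
obj px [398. 180.] mid [ 609. -357.   73.] size [59. 60. 15.] 34.0
obj px [366. 202.] mid [ 532. -252.   78.] size [43. 44. 25.] 214.0
t 44.85 pos [445.5 171.6 198.3] x [-0.153  0.988  0.001] z [ 0.006  0.002 -1.   ] yaw 1.7246 F [ 0.2  0.5 -1.7] w 0.902
slide [-609.8    6.4  -22.2] roll -0.000
```

View pics/s25.png

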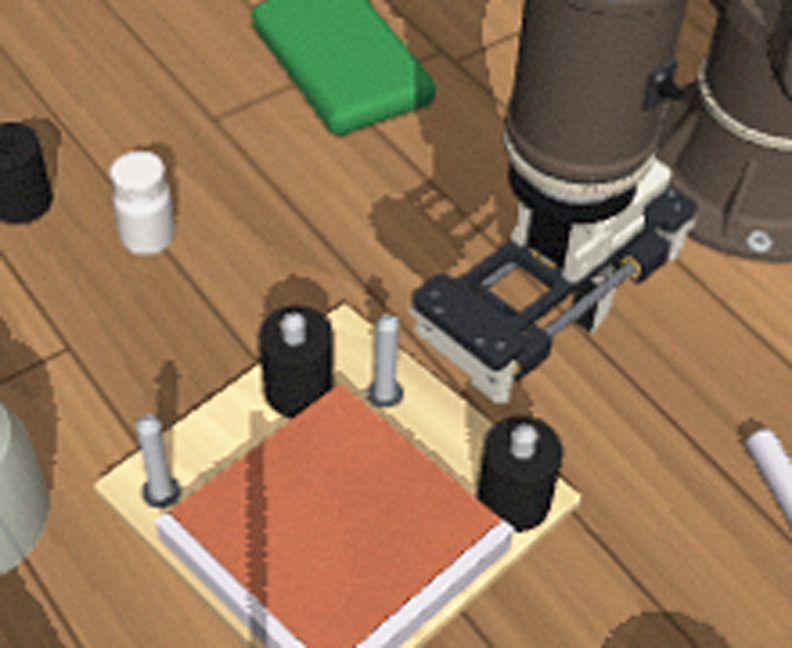

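View pics/w25.png

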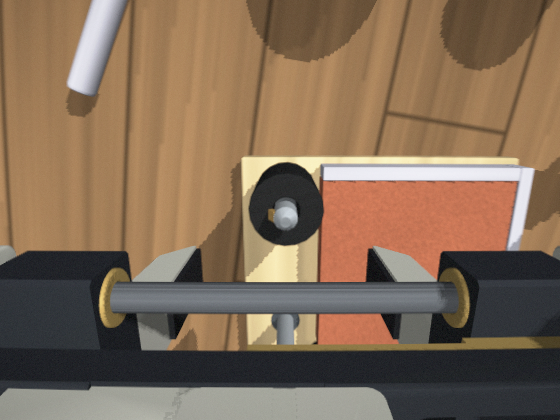

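jog_arm(
  increments=[
    {"slide": [-40,0,-10],"roll": 0,"gripper": 1},
    {"slide": [-80,8,-20],"roll": 0,"gripper": 1},
    {"slide": [-120,16,-22],"roll": 0,"gripper": 1},
    {"slide": [-160,25,-22],"roll": 0,"gripper": 1},
    {"slide": [-200,33,-22],"roll": 0,"gripper": 1},
    {"slide": [-240,41,-22],"roll": 0,"gripper": 1},
    {"slide": [-280,50,-22],"roll": 0,"gripper": 1},
    {"slide": [-320,58,-22],"roll": 0,"gripper": 1},
    {"slide": [-360,66,-22],"roll": 0,"gripper": 1},
    {"slide": [-400,75,-22],"roll": 0,"gripper": 1},
  ],
)

```text
clock: 45.68
position: [0.5789, -0.2154, 0.2161]
ee_rot: [-2.043, -2.384, 0.001]
force: [2.1, 1.1, -0.8]
width: 0.998
```

```bash
python3 - <<'E'
from h import *
go([.621,-.438,.22],1.725)
E
```

```text
t 45.68 pos [ 578.9 -215.4  216.1] x [-0.153  0.988  0.001] z [-0.002  0.    -1.   ] yaw 1.7247 F [ 2.1  1.1 -0.8] w 0.998
slide [-226.4    7.5   -4. ] roll -0.000
```

jog_arm(
  increments=[
    {"slide": [-40,7,-4],"roll": 0,"gripper": 1},
    {"slide": [-80,7,-4],"roll": 0,"gripper": 1},
    {"slide": [-120,7,-4],"roll": 0,"gripper": 1},
    {"slide": [-160,7,-4],"roll": 0,"gripper": 1},
    {"slide": [-200,7,-4],"roll": 0,"gripper": 1},
    {"slide": [-226,7,-4],"roll": 0,"gripper": 1},
    {"slide": [-226,7,-4],"roll": 0,"gripper": 1},
    {"slide": [-226,7,-4],"roll": 0,"gripper": 1},
    {"slide": [-226,7,-4],"roll": 0,"gripper": 1},
    {"slide": [-226,7,-4],"roll": 0,"gripper": 1},
  ],
)

```text
clock: 46.52
position: [0.6211, -0.4337, 0.2208]
ee_rot: [-2.041, -2.387, -0.001]
force: [0.2, 0.6, 0.2]
width: 1.0
```

```bash
python3 - <<'E'
from h import *
s,R=st();print(np.round(s["joints"],2))
w=grab("wrist");sleeves(w,"pics/w26.png")
go([.609,-.362,.038],1.725)
E
```

```text
t 46.52 pos [ 621.1 -433.7  220.8] x [-0.156  0.988  0.001] z [-0.     0.001 -1.   ] yaw 1.7271 F [0.2 0.6 0.2] w 1.0
[ 0.87  0.76 -0.68  1.14  0.46  1.39  0.4 ]
sleeve px [286. 116.] enc 611.1 -362.4 r 29.5 lsq [ 611.1 -362.5] r 28.7 zmed 74.6
t 46.57 pos [ 621.2 -433.7  221.1] x [-0.156  0.988  0.001] z [-0.     0.001 -1.   ] yaw 1.7271 F [-0.3  0.7 -0.5] w 0.997
slide [ 72.6  -0.8 183.1] roll 0.002
```

View pics/w26.png

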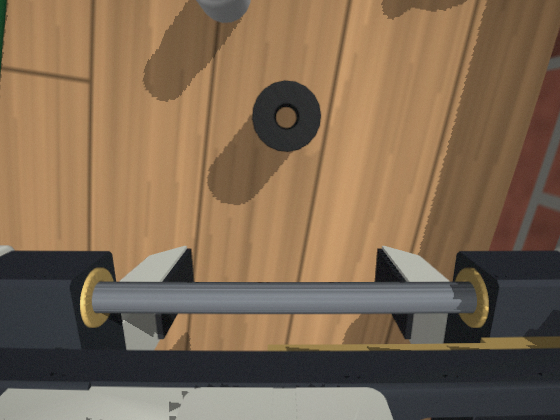

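jog_arm(
  increments=[
    {"slide": [30,-0.5,20],"roll": 0,"gripper": 1},
    {"slide": [60,-0.5,40],"roll": 0.002,"gripper": 1},
    {"slide": [72.5,-0.5,70],"roll": 0.002,"gripper": 1},
    {"slide": [72.5,-0.5,100],"roll": 0.002,"gripper": 1},
    {"slide": [72.5,-0.5,120],"roll": 0.002,"gripper": 1},
    {"slide": [72.5,-0.5,125],"roll": 0.002,"gripper": 1},
    {"slide": [72.5,-0.5,125],"roll": 0.002,"gripper": 1},
    {"slide": [72.5,-0.5,125],"roll": 0.002,"gripper": 1},
    {"slide": [72.5,-0.5,125],"roll": 0.002,"gripper": 1},
    {"slide": [72.5,-0.5,125],"roll": 0.002,"gripper": 1},
  ],
)

```text
clock: 47.4
position: [0.6103, -0.3643, 0.098]
ee_rot: [2.045, 2.381, 0.001]
force: [0.1, -0.4, 1.0]
width: 1.0
```

```bash
python3 - <<'E'
from h import *
go([.6095,-.362,.038],1.725)
E
```

```text
t 47.4 pos [ 610.3 -364.3   98. ] x [-0.151  0.989 -0.002] z [ 0.003 -0.001 -1.   ] yaw 1.7225 F [ 0.1 -0.4  1. ] w 1.0
slide [ 2.5 -0.6 60. ] roll -0.002
```

jog_arm(
  increments=[
    {"slide": [2,-0.5,15],"roll": 0,"gripper": 1},
    {"slide": [2.3,-0.5,30],"roll": 0,"gripper": 1},
    {"slide": [2.3,-0.5,45],"roll": 0,"gripper": 1},
    {"slide": [2.3,-0.5,54],"roll": 0,"gripper": 1},
    {"slide": [2.3,-0.5,58],"roll": 0,"gripper": 1},
    {"slide": [2.3,-0.5,60],"roll": 0,"gripper": 1},
    {"slide": [2.3,-0.5,60],"roll": 0,"gripper": 1},
    {"slide": [2.3,-0.5,60],"roll": 0,"gripper": 1},
    {"slide": [2.3,-0.5,60],"roll": 0,"gripper": 1},
    {"slide": [2.3,-0.5,60],"roll": 0,"gripper": 1},
  ],
)

```text
clock: 48.23
position: [0.6088, -0.362, 0.0368]
ee_rot: [2.046, 2.383, 0.0]
force: [-0.3, -0.6, -0.2]
width: 0.999
```

jog_arm(
  increments=[
    {"slide": [0,0,0],"roll": 0,"gripper": 0.4},
    {"slide": [0,0,0],"roll": 0,"gripper": 0.4},
    {"slide": [0,0,0],"roll": 0,"gripper": 0.4},
    {"slide": [0,0,0],"roll": 0,"gripper": 0.4},
    {"slide": [0,0,0],"roll": 0,"gripper": 0.4},
    {"slide": [0,0,0],"roll": 0,"gripper": 0.4},
    {"slide": [0,0,0],"roll": 0,"gripper": 0.4},
    {"slide": [0,0,0],"roll": 0,"gripper": 0.4},
    {"slide": [0,0,0],"roll": 0,"gripper": 0.4},
    {"slide": [0,0,0],"roll": 0,"gripper": 0.4},
  ],
  newtons=50,
)

```text
clock: 49.07
position: [0.6087, -0.3618, 0.0362]
ee_rot: [2.046, 2.383, 0.0]
force: [0.8, 0.1, 0.8]
width: 0.656
```

jog_arm(
  increments=[
    {"slide": [0,0,-10],"roll": 0,"gripper": 0.4},
    {"slide": [0,0,-30],"roll": 0,"gripper": 0.4},
    {"slide": [0,0,-60],"roll": 0,"gripper": 0.4},
    {"slide": [0,0,-100],"roll": 0,"gripper": 0.4},
    {"slide": [0,0,-140],"roll": 0,"gripper": 0.4},
    {"slide": [0,0,-150],"roll": 0,"gripper": 0.4},
    {"slide": [0,0,-150],"roll": 0,"gripper": 0.4},
    {"slide": [0,0,-150],"roll": 0,"gripper": 0.4},
    {"slide": [0,0,-150],"roll": 0,"gripper": 0.4},
    {"slide": [0,0,-150],"roll": 0,"gripper": 0.4},
  ],
)

```text
clock: 49.9
position: [0.607, -0.3617, 0.1835]
ee_rot: [-2.044, -2.381, 0.002]
force: [-0.9, 0.7, -2.3]
width: 0.649
```

```bash
python3 - <<'E'
from h import *
cg(-124,-72,188,np.pi/2)
w=grab("wrist");cv2.imwrite("pics/w27.png",w["frame"])
E
```

```text
now c [ -44.5 -478.9]
t 49.9 pos [ 607.  -361.7  183.5] x [-0.151  0.988  0.002] z [-0.004  0.001 -1.   ] yaw 1.7227 F [-0.9  0.7 -2.3] w 0.649
slide [406.8 -80.3  -3.4] roll -0.002
```

View pics/w27.png

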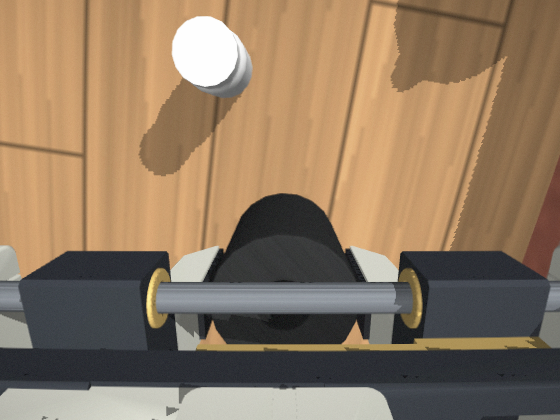

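jog_arm(
  increments=[
    {"slide": [40,0,-3],"roll": 0,"gripper": 0.4},
    {"slide": [80,-10,-3],"roll": 0,"gripper": 0.4},
    {"slide": [120,-20,-3],"roll": 0,"gripper": 0.4},
    {"slide": [160,-30,-3],"roll": 0,"gripper": 0.4},
    {"slide": [200,-40,-3],"roll": 0,"gripper": 0.4},
    {"slide": [240,-50,-3],"roll": 0,"gripper": 0.4},
    {"slide": [280,-60,-3],"roll": 0,"gripper": 0.4},
    {"slide": [320,-70,-3],"roll": 0,"gripper": 0.4},
    {"slide": [360,-78,-3],"roll": 0,"gripper": 0.4},
    {"slide": [380,-80,-3],"roll": 0,"gripper": 0.4},
  ],
)

```text
clock: 50.78
position: [0.4688, 0.0063, 0.1886]
ee_rot: [-2.04, -2.387, 0.001]
force: [-0.1, 0.4, -2.7]
width: 0.653
```

```bash
python3 - <<'E'
from h import *
cg(-124,-72,188,np.pi/2);print(np.round(arm.observe()["joints"],2))
E
```

```text
now c [-124.7  -94.1]
t 50.78 pos [468.8   6.3 188.6] x [-0.156  0.988  0.001] z [-0.002  0.001 -1.   ] yaw 1.7274 F [-0.1  0.4 -2.7] w 0.653
slide [22.1  0.7  0.6] roll 0.003
[ 0.57  0.35 -0.87  1.94  0.32  1.   -0.29]
```

jog_arm(
  increments=[
    {"slide": [15,0.7,0],"roll": 0.003,"gripper": 0.4},
    {"slide": [22,0.7,0],"roll": 0.003,"gripper": 0.4},
    {"slide": [22,0.7,5],"roll": 0.003,"gripper": 0.4},
    {"slide": [22,0.7,12],"roll": 0.003,"gripper": 0.4},
    {"slide": [22,0.7,20],"roll": 0.003,"gripper": 0.4},
    {"slide": [22,0.7,25],"roll": 0.003,"gripper": 0.4},
    {"slide": [22,0.7,25],"roll": 0.003,"gripper": 0.4},
    {"slide": [22,0.7,25],"roll": 0.003,"gripper": 0.4},
    {"slide": [22,0.7,25],"roll": 0.003,"gripper": 0.4},
    {"slide": [22,0.7,25],"roll": 0.003,"gripper": 0.4},
  ],
)

```text
clock: 51.62
position: [0.4694, 0.0235, 0.1642]
ee_rot: [2.05, 2.38, 0.001]
force: [-0.5, 0.0, -1.8]
width: 0.66
```

```bash
python3 - <<'E'
from h import *
cg(-124,-72,140,np.pi/2)
E
```

```text
now c [-121.3  -77.2]
t 51.62 pos [469.4  23.5 164.2] x [-0.148  0.989  0.   ] z [ 0.  0. -1.] yaw 1.7193 F [-0.5  0.  -1.8] w 0.66
slide [ 5.2 -2.7 24.2] roll -0.005
```

jog_arm(
  increments=[
    {"slide": [3,-1.5,0],"roll": -0.005,"gripper": 0.4},
    {"slide": [5.2,-2.7,0],"roll": -0.005,"gripper": 0.4},
    {"slide": [5.2,-2.7,0],"roll": -0.005,"gripper": 0.4},
    {"slide": [5.2,-2.7,0],"roll": -0.005,"gripper": 0.4},
    {"slide": [5.2,-2.7,0],"roll": -0.005,"gripper": 0.4},
    {"slide": [5.2,-2.7,0],"roll": -0.005,"gripper": 0.4},
    {"slide": [5.2,-2.7,0],"roll": -0.005,"gripper": 0.4},
    {"slide": [5.2,-2.7,0],"roll": -0.005,"gripper": 0.4},
    {"slide": [5.2,-2.7,0],"roll": -0.005,"gripper": 0.4},
    {"slide": [5.2,-2.7,0],"roll": -0.005,"gripper": 0.4},
  ],
)

```text
clock: 52.45
position: [0.4658, 0.0283, 0.164]
ee_rot: [2.044, 2.386, -0.0]
force: [-0.2, -0.1, -1.9]
width: 0.651
```

```bash
python3 - <<'E'
from h import *
cg(-124,-72,140,np.pi/2)
w=grab("wrist");cv2.imwrite("pics/w28.png",w["frame"])
s=grab("scene");cv2.imwrite("pics/s28.png",crop(s["frame"],200,110,400,260,3.9))
E
```

```text
now c [-124.2  -71.9]
t 52.45 pos [465.8  28.3 164. ] x [-0.153  0.988 -0.   ] z [ 0. -0. -1.] yaw 1.7247 F [-0.2 -0.1 -1.9] w 0.651
slide [-0.1  0.2 24. ] roll -0.000
```

View pics/s28.png

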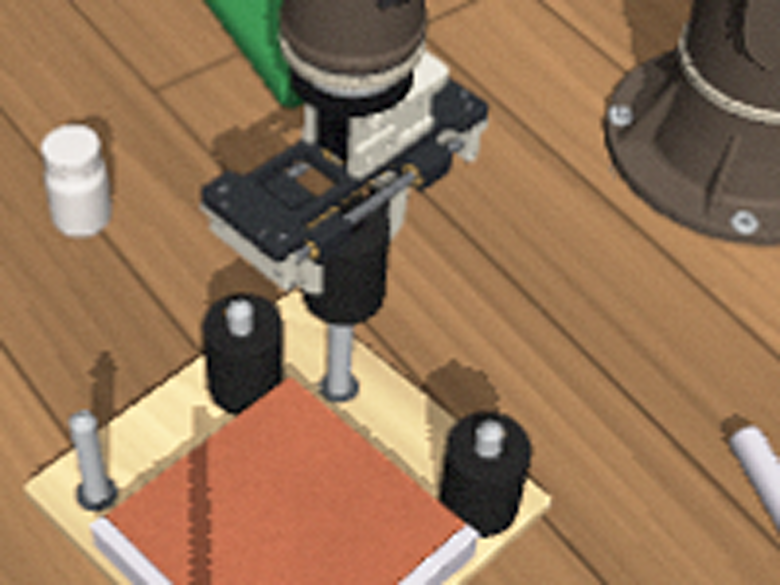

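View pics/w28.png

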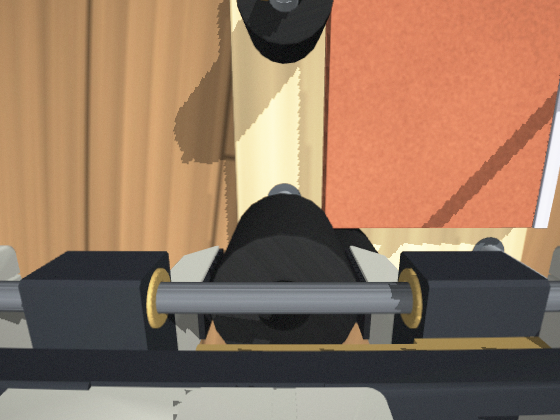

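Aligned over post 2. Lower.

jog_arm(
  increments=[
    {"slide": [0,0,4],"roll": 0,"gripper": 0.4},
    {"slide": [0,0,8],"roll": 0,"gripper": 0.4},
    {"slide": [0,0,12],"roll": 0,"gripper": 0.4},
    {"slide": [0,0,16],"roll": 0,"gripper": 0.4},
    {"slide": [0,0,19],"roll": 0,"gripper": 0.4},
    {"slide": [0,0,22],"roll": 0,"gripper": 0.4},
    {"slide": [0,0,25],"roll": 0,"gripper": 0.4},
    {"slide": [0,0,28],"roll": 0,"gripper": 0.4},
    {"slide": [0,0,32],"roll": 0,"gripper": 0.4},
    {"slide": [0,0,36],"roll": 0,"gripper": 0.4},
  ],
)

```text
clock: 53.38
position: [0.4649, 0.028, 0.1275]
ee_rot: [-2.044, -2.385, 0.002]
force: [-3.5, -1.0, -0.6]
width: 0.653
```

jog_arm(
  increments=[
    {"slide": [0,0,5],"roll": 0,"gripper": 0.4},
    {"slide": [0,0,10],"roll": 0,"gripper": 0.4},
    {"slide": [0,0,16],"roll": 0,"gripper": 0.4},
    {"slide": [0,0,22],"roll": 0,"gripper": 0.4},
    {"slide": [0,0,28],"roll": 0,"gripper": 0.4},
    {"slide": [0,0,34],"roll": 0,"gripper": 0.4},
    {"slide": [0,0,40],"roll": 0,"gripper": 0.4},
    {"slide": [0,0,46],"roll": 0,"gripper": 0.4},
    {"slide": [0,0,52],"roll": 0,"gripper": 0.4},
    {"slide": [0,0,56],"roll": 0,"gripper": 0.4},
  ],
)

```text
clock: 54.22
position: [0.4655, 0.0283, 0.0712]
ee_rot: [-2.044, -2.385, 0.001]
force: [-4.2, -2.1, -0.1]
width: 0.652
```

```bash
python3 - <<'E'
from h import *
cg(-124,-72,60,np.pi/2)
w=grab("wrist");cv2.imwrite("pics/w29.png",w["frame"])
s=grab("scene");cv2.imwrite("pics/s29.png",crop(s["frame"],200,110,400,260,3.9))
E
```

```text
now c [-124.5  -71.9]
t 54.22 pos [465.5  28.3  71.2] x [-0.153  0.988  0.   ] z [-0. -0. -1.] yaw 1.7248 F [-4.2 -2.1 -0.1] w 0.652
slide [-0.1  0.5 11.2] roll -0.000
```

View pics/s29.png

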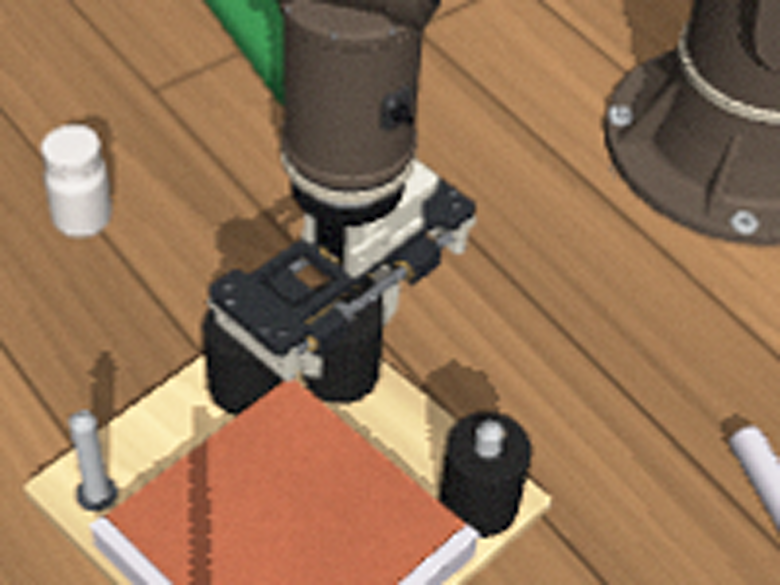

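View pics/w29.png

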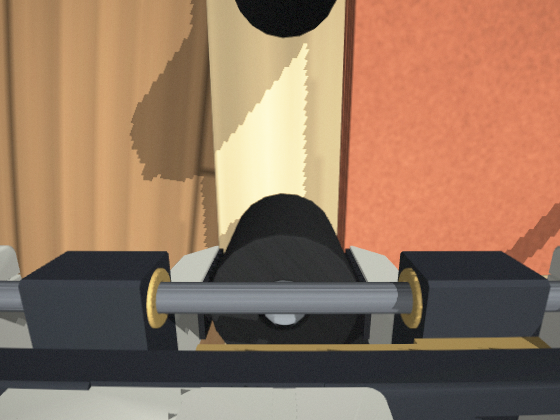

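jog_arm(
  increments=[
    {"slide": [0,0.3,3],"roll": 0,"gripper": 0.4},
    {"slide": [0,0.5,6],"roll": 0,"gripper": 0.4},
    {"slide": [0,0.5,8],"roll": 0,"gripper": 0.4},
    {"slide": [0,0.5,8],"roll": 0,"gripper": 0.8},
    {"slide": [0,0.5,8],"roll": 0,"gripper": 0.8},
    {"slide": [0,0.5,8],"roll": 0,"gripper": 0.8},
    {"slide": [0,0.5,8],"roll": 0,"gripper": 0.8},
    {"slide": [0,0.5,6],"roll": 0,"gripper": 0.8},
    {"slide": [0,0.5,4],"roll": 0,"gripper": 0.8},
    {"slide": [0,0.5,4],"roll": 0,"gripper": 0.8},
  ],
)

```text
clock: 55.15
position: [0.4668, 0.0286, 0.0687]
ee_rot: [2.044, 2.385, 0.002]
force: [-0.4, -0.3, 0.2]
width: 0.8
```

```bash
python3 - <<'E'
from h import *
cg(-124,-72,60,np.pi/2)
w=grab("wrist");cv2.imwrite("pics/w30.png",w["frame"])
C=cloud(w);print("top z:",np.round(C[230:276:8,285,2]*1000,1))
E
```

```text
now c [-123.1  -71.8]
t 55.15 pos [466.8  28.6  68.7] x [-0.153  0.988  0.   ] z [ 0.001  0.    -1.   ] yaw 1.7247 F [-0.4 -0.3  0.2] w 0.8
slide [-0.2 -0.9  8.7] roll -0.000
top z: [100.4 101.8 101.  101.8 102.  101.7]
```

View pics/w30.png

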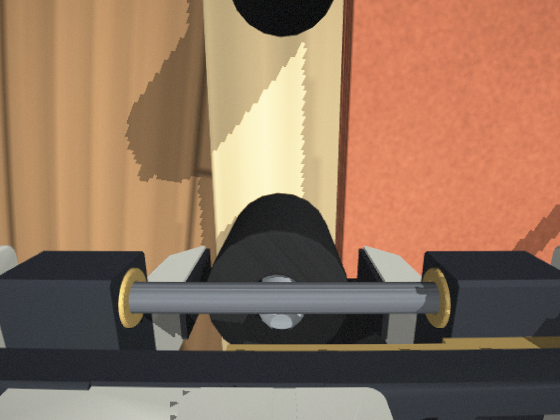

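jog_arm(
  increments=[
    {"slide": [0,-0.9,2],"roll": 0,"gripper": 0.4},
    {"slide": [0,-0.9,2],"roll": 0,"gripper": 0.4},
    {"slide": [0,-0.9,2],"roll": 0,"gripper": 0.4},
    {"slide": [0,-0.9,2],"roll": 0,"gripper": 0.4},
    {"slide": [0,-0.9,2],"roll": 0,"gripper": 0.4},
    {"slide": [0,-0.9,2],"roll": 0,"gripper": 0.4},
    {"slide": [0,-0.9,4],"roll": 0,"gripper": 0.4},
    {"slide": [0,-0.9,6],"roll": 0,"gripper": 0.4},
    {"slide": [0,-0.9,8],"roll": 0,"gripper": 0.4},
    {"slide": [0,-0.9,9],"roll": 0,"gripper": 0.4},
  ],
  newtons=50,
)

```text
clock: 56.03
position: [0.4657, 0.0284, 0.0587]
ee_rot: [2.044, 2.386, 0.001]
force: [-0.3, -0.7, -2.5]
width: 0.652
```

jog_arm(
  increments=[
    {"slide": [0,0,0.2],"roll": 0,"gripper": 0.4},
    {"slide": [0,0,0.4],"roll": 0,"gripper": 0.4},
    {"slide": [0,0,0.6],"roll": 0,"gripper": 0.4},
    {"slide": [0,0,0.8],"roll": 0,"gripper": 0.4},
    {"slide": [0,0,1],"roll": 0,"gripper": 0.4},
    {"slide": [0,0,1.2],"roll": 0,"gripper": 0.4},
    {"slide": [0,0,1.4],"roll": 0,"gripper": 0.4},
    {"slide": [0,0,1.5],"roll": 0,"gripper": 0.4},
    {"slide": [0,0,1.5],"roll": 0,"gripper": 0.4},
    {"slide": [0,0,1.5],"roll": 0,"gripper": 0.4},
  ],
)

```text
clock: 56.87
position: [0.4653, 0.0282, 0.0575]
ee_rot: [2.044, 2.386, -0.0]
force: [-0.4, -0.5, -2.3]
width: 0.648
```

```bash
python3 - <<'E'
from h import *
cg(-124,-72,60,np.pi/2)
w=grab("wrist");cv2.imwrite("pics/w31.png",crop(w["frame"],190,180,380,360,3.9))
C=cloud(w);print("top z:",np.round(C[230:276:8,285,2]*1000,1))
E
```

```text
now c [-124.7  -71.9]
t 56.87 pos [465.3  28.2  57.5] x [-0.153  0.988 -0.   ] z [ 0. -0. -1.] yaw 1.7247 F [-0.4 -0.5 -2.3] w 0.648
slide [-0.1  0.7 -2.5] roll -0.000
top z: [91.  93.  92.7 92.8 93.1 93.2]
```

View pics/w31.png

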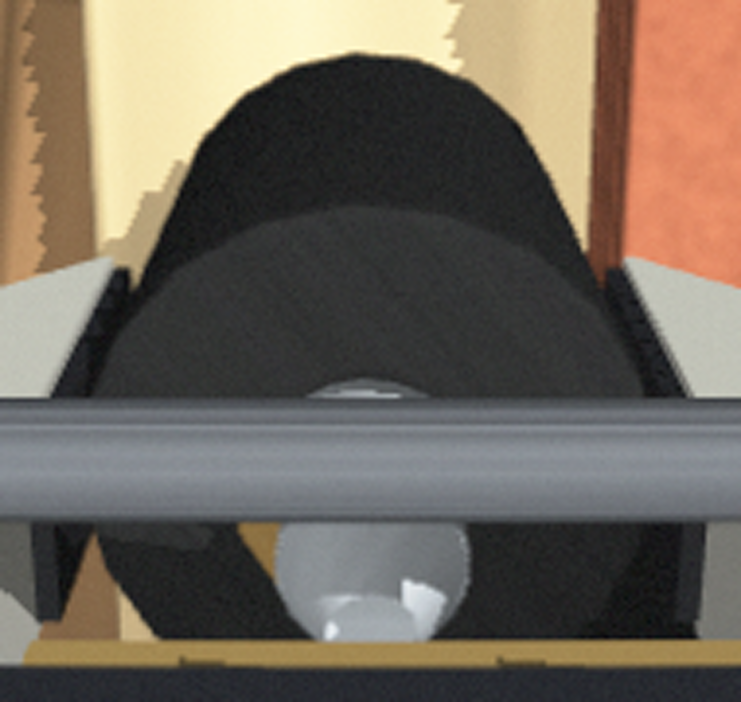

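jog_arm(
  increments=[
    {"slide": [0,0,0.3],"roll": 0,"gripper": 0.4},
    {"slide": [0,0,0.6],"roll": 0,"gripper": 0.4},
    {"slide": [0,0,0.9],"roll": 0,"gripper": 0.4},
    {"slide": [0,0,1.2],"roll": 0,"gripper": 0.4},
    {"slide": [0,0,1.5],"roll": 0,"gripper": 0.4},
    {"slide": [0,0,1.5],"roll": 0,"gripper": 0.4},
    {"slide": [0,0,1.5],"roll": 0,"gripper": 0.4},
    {"slide": [0,0,1.5],"roll": 0,"gripper": 0.4},
    {"slide": [0,0,1.5],"roll": 0,"gripper": 0.4},
    {"slide": [0,0,1.5],"roll": 0,"gripper": 0.4},
  ],
)

```text
clock: 57.75
position: [0.4655, 0.0279, 0.057]
ee_rot: [2.043, 2.384, -0.001]
force: [-4.7, -3.7, 16.2]
width: 0.653
```

jog_arm(
  increments=[
    {"slide": [0,0,-1.5],"roll": 0,"gripper": 0.4},
    {"slide": [0,0,-1.5],"roll": 0,"gripper": 0.85},
    {"slide": [0,0,-1.5],"roll": 0,"gripper": 0.85},
    {"slide": [0,0,-1.5],"roll": 0,"gripper": 0.85},
    {"slide": [0,0,-1.5],"roll": 0,"gripper": 0.85},
    {"slide": [0,0,-10],"roll": 0,"gripper": 0.85},
    {"slide": [0,0,-30],"roll": 0,"gripper": 0.85},
    {"slide": [0,0,-65],"roll": 0,"gripper": 0.85},
    {"slide": [0,0,-100],"roll": 0,"gripper": 0.85},
    {"slide": [0,0,-140],"roll": 0,"gripper": 0.85},
  ],
)

```text
clock: 58.58
position: [0.4642, 0.0285, 0.1973]
ee_rot: [-2.041, -2.385, 0.001]
force: [-0.0, 0.0, -0.6]
width: 0.847
```

jog_arm(
  increments=[
    {"slide": [-40,-30,-40],"roll": 0,"gripper": 0.85},
    {"slide": [-80,-40,-80],"roll": 0,"gripper": 0.85},
    {"slide": [-100,-40,-110],"roll": 0,"gripper": 0.85},
    {"slide": [-100,-40,-130],"roll": 0,"gripper": 0.85},
    {"slide": [-100,-40,-130],"roll": 0,"gripper": 0.85},
    {"slide": [-100,-40,-130],"roll": 0,"gripper": 0.85},
    {"slide": [-100,-40,-130],"roll": 0,"gripper": 0.85},
    {"slide": [-100,-40,-130],"roll": 0,"gripper": 0.85},
    {"slide": [-100,-40,-130],"roll": 0,"gripper": 0.85},
    {"slide": [-100,-40,-130],"roll": 0,"gripper": 0.85},
  ],
)

```text
clock: 59.42
position: [0.4406, -0.0759, 0.325]
ee_rot: [-2.041, -2.386, 0.001]
force: [-0.4, 0.0, -0.5]
width: 0.85
```

```bash
python3 - <<'E'
from h import *
s,R=st()
w=grab("wrist");cv2.imwrite("pics/w32.png",w["frame"])
import pickle;pickle.dump(w,open("/tmp/w32.pkl","wb"))
s=grab("scene");cv2.imwrite("pics/s32.png",crop(s["frame"],180,100,380,310,2.8))
t=objs();cv2.imwrite("pics/t32.png",crop(t["frame"],205,140,325,250,6))
E
```

```text
t 59.42 pos [440.6 -75.9 325. ] x [-0.155  0.988  0.001] z [-0.002  0.001 -1.   ] yaw 1.7265 F [-0.4  0.  -0.5] w 0.85
obj px [366. 200.] mid [ 537. -252.   79.] size [33. 44. 24.] 210.0
```

View pics/w32.png

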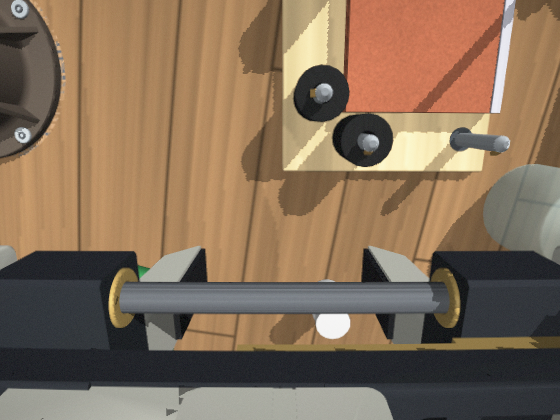

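View pics/s32.png

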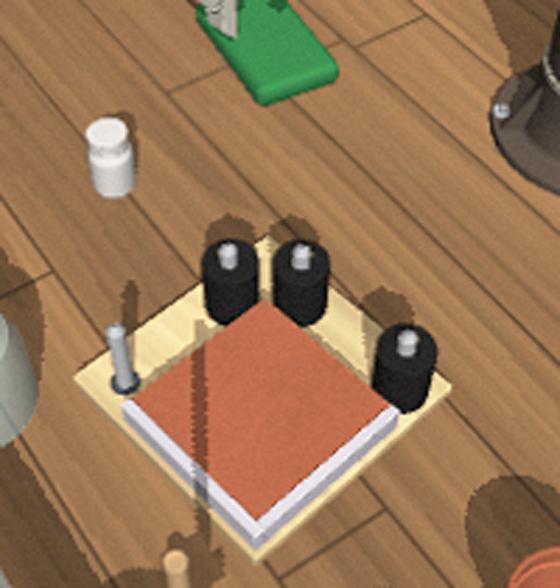

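View pics/t32.png

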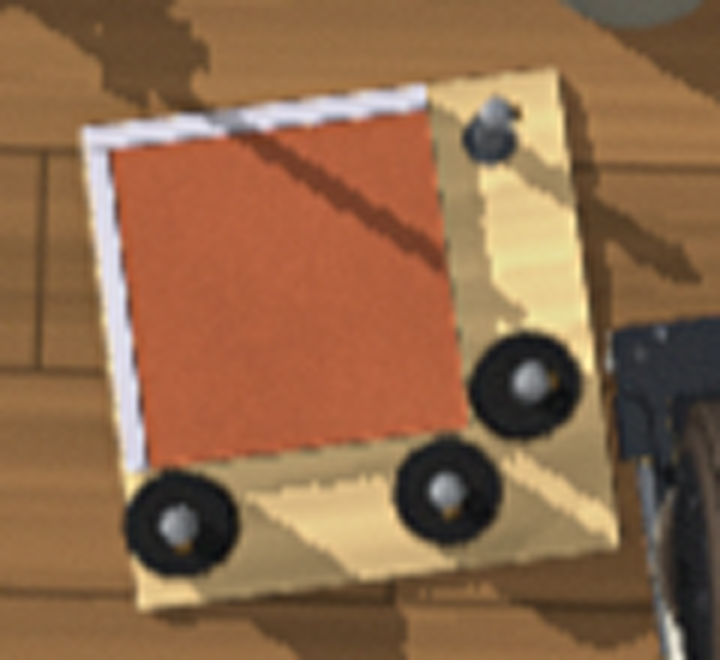

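```bash
python3 - <<'E'
from h import *
t=grab("top");C=cloud(t)
# dark pixels near each post
for i,p in enumerate(NP[:3]):
    c=c2w(*p*1000)
    m=(np.hypot(C[...,0]-c[0],C[...,1]-c[1])<.026)&(t["frame"].max(2)<70)
    print(i+1,m.sum(),np.round(np.median(C[m][:,2])*1000,1))
# tile: red region top
hsv=cv2.cvtColor(t["frame"],cv2.COLOR_BGR2HSV)
m=((hsv[...,0]<14)&(hsv[...,1]>130)&(np.abs(C[...,2]-.047)<.008)).astype(np.uint8)
n,l,s,_=cv2.connectedComponentsWithStats(m);k=1+np.argmax(s[1:,4])
cs,_=cv2.findContours((l==k).astype(np.uint8),cv2.RETR_EXTERNAL,cv2.CHAIN_APPROX_NONE)
W=plane(t,max(cs,key=len).reshape(-1,2),.046)[:,:2]
r=cv2.minAreaRect((W*1000).astype(np.float32));print(r,np.degrees(TH),O*1000)
st()
E
```

```text
1 170 92.6
2 169 92.4
3 195 94.4
((573.770751953125, 118.6435546875), (176.97154235839844, 178.01763916015625), 8.954493522644043) 8.823550045014677 [577.5 118.4]
t 59.62 pos [441.  -76.4 325.7] x [-0.154  0.988  0.   ] z [-0.001  0.    -1.   ] yaw 1.7255 F [0.4 0.3 0.1] w 0.852
```

```bash
python3 - <<'E'
from cell import arm
print(arm.sign_off())
E
```

```text
the job is handed in; nothing more can be done
None
```

I squared the tile pile into the corner and locked it with all three sleeves present. I handed the job in at about 60 s; no verdict was reported.

- **Squaring the pile:** The shut fingers could not seat the bottom tiles, because the finger tips are chamfered. I used a gripped sleeve as an upright pusher instead, first towards +x and then +y. Each push ended at about 13 N against the fence.
- **Sleeves:** They went onto posts 3, 1 and 2 in that order, so both open sides have at least one. I pressed each onto the board (42, 25 and 16 N) and then released it. On post 2 I regripped a few millimetres higher partway down, to keep the gripper body clear of the post top.

**Last checks**
- **Sleeve tops:** The top camera put them at 92–94 mm; fully down should be 93 mm.
- **Catches:** The brass of all three loaded catches showed above the sleeves.
- **Tiles:** The top tile's angle matched the carrier's to 0.13°. No edges stuck out in any view, but I measured only the top tile.
- **Bystanders:** I never touched any of them on purpose and saw none displaced. The jar's last reading was about 5 mm off, with the arm partly in the way.

**Disagreements:** The cameras disagreed by 2–4 mm on where the carrier was. The top camera's tile centre lay 3.7 mm off my carrier estimate in x. It matched that camera's own earlier reading of the carrier to 0.3 mm, so I took it as calibration bias.

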